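# Unclamp the glued knife handle and set it in the sanding jig

### The job

The glue on the knife handle block has set: lift the ratchet pawl of the bench clamp, slide its bar back all the way and take the block out. Set it down on the free bench so that you can take it again by its two ends, then lay it gently, not dropped, on the floor of the sanding jig's channel and slide it home so that its brass end bears against the jig's stop. Leave the clamp open, and leave the bottle, jar, tin and sanding block where they stand.

Things in the scene. Friction and masses are not known exactly. Their poses are not given: they have to be found in the camera images.
- clamp: Low grey steel ratchet clamp screwed to the bench; mm here. Origin on the bench under its middle; x axis along the bar towards the fixed jaw, z up. Base plate 245 x 80 x 8, x = -125 to 120. Fixed jaw 44 wide, x = 90.5 to 110.5, top z = 54. Two posts 20 x 8 at x = -105, y = +-15, top z = 66, carry the pawl's hinge. The bar (16 x 16, z 22 to 38) ends at x = -150 when clamped.
- clamp_bed (a point): Middle of the bed the block rests on: x = 60, z = 12 mm in the clamp's frame. Ribs 4 mm high (tops z = 16) make a pocket: along both sides (y = 17.5 to 21.5 each side) and across the -x end. Fixed jaw and pocket leave no room for a finger at the block's ends, so here it is taken across its 30 mm width.
- clamp_bar (a joint): How far the bar with its moving jaw has slid back along the clamp's -x, in m: 0 clamped, 0.045 all the way. About 2.5 N friction, stays where left; locked by the ratchet teeth while the pawl is down. Moving jaw 36 wide, at 0 from x = 9.5 to 29.5 mm, z 18 to 58; its lip (z 52 to 58) hangs 6 mm over the block's end and holds it down until the bar is back.
- bar_knob (a point): Top centre of the upright round steel knob on the moving jaw, by which the bar is pulled: diameter 16, 38 tall, z = 58 to 96. In the clamp's frame at x = 19.5 mm minus the bar's travel, y = 0. Turns with the clamp.
- pawl (a joint): Angle of the ratchet pawl in rad: 0 down in the teeth, up to 0.9 lifted; clear of the rack from 0.25 on. Stiff hinge (about 2 N at the tab): it stays where it is left. Its axis is the clamp's y through point pawl_hinge; lifting swings the tab up and towards the clamp's -x.
- pawl_tab (a point): Top centre of the pawl's upright steel lifting tab: 14 (along clamp x) x 12 (along clamp y), standing 29 mm tall above the 12 wide pawl arm. With the pawl down it is at x = -61, y = 0, z = 91 in the clamp's frame, that is 44 mm along +x and 33 mm above the hinge.
- pawl_hinge (a point): Point on the pawl's hinge axis, at x = -105, y = 0, z = 58 mm in the clamp's frame.
- block: The work: a knife handle block, dark wood with a brass bolster plate 8 mm thick glued to its +x end. 60 long (x), 30 wide (y), 38 tall (z), about 140 g. Origin at the centre of its underside. It starts in the clamp with the brass end against the fixed jaw.
- bolster_face (a point): Lower middle of the block's brass end face, 30 mm along the block's x from its origin.
- jig: Sanding jig screwed to the bench; mm here. Plywood base 160 x 80 x 10, origin on the bench under its centre. Straight channel along its x: floor z = 10, 40 wide (y = +-20), from x = -75 to the stop's face at x = 65, open at the top and the -x end. The aluminium walls (8 thick) and stop (13) reach z = 60, above the block lying in it; its 5 mm play each side leaves no room for fingers beside it.
- jig_stop (a point): Middle of the foot of the stop's face, on the channel floor: x = 65, y = 0, z = 10 mm in the jig's frame.
- spray_bottle: Clear plastic bottle with cap, diameter 68, 190 tall, upright; origin at the centre of its underside. Bystander.
- glue_jar: Amber jar with a black lid, diameter 64, 80 tall, upright; origin at the centre of its underside. Bystander.
- tin: Plain metal tin, diameter 72, 100 tall, upright; origin at the centre of its underside. Bystander.
- sanding_block: Cork sanding block 85 x 45 x 24, lying flat; origin at the centre of its underside, long side along its x. Bystander.
There are look-alikes about, which are no part of the job. Leave any green or turquoise look-alike of the block alone.

How it is judged:
By the outcome, as a careful person would: the job done as asked, in the order asked, and still so for the second after the job is handed in, with the robot touching nothing.
It also fails if it takes over 72 s, if anything falls off the work surface, if the arm or the gripper's body presses on something with over 40 N, if the wrist force passes 120 N, or if a joint passes its speed limit or range.

### The arm

A 6-joint arm with a two-finger parallel gripper is mounted at the origin on the work surface. World frame = base frame: x ahead of the robot, y to its left, z up, the work surface at z = 0. Lengths are in m, angles in rad, forces in N, time in s.
With the tool pointing down it reaches from about 0.375 to 0.9 m from the base axis. Payload 3.1 kg.
Tool frame: the origin (TCP) lies midway between the tips of the shut fingers; the grasp point (between the pads) lies 19 mm behind it (manip.hold_point_z is the distance from the TCP to the grasp point, in m); z points along the fingers, y is the direction in which the jaws open and shut (so a half turn about z gives the same grasp; the last joint's range is limited). The gripper opens to 85 mm and grips with 20 to 120 N. Pads are 22 mm wide; open, the fingers measure 114 mm over their backs; the gripper's body (76 mm by 85 mm) begins 54 mm behind the grasp point. The pads swing forward as they close: fully open they stand 13 mm farther back than shut.
Start: joints at [1.05, 0.527, 1.433, -0, 1.181, -0.178], TCP at [0.21, 0.589, 0.231] pointing down, gripper open.
Joint ranges: [-3.08, 3.08], [-0.75, 2.2], [0.22, 2.44], [-1.43, 4.57], [0, 2.65], [-2.85, 2.85]. Speed limits (rad/s): [2.79, 2.79, 3.14, 3.14, 3.14, 3.14].

### API

Orientations are given as a unit quaternion [x, y, z, w].
In Python, from station import manip gives the robot as it stands.
- The arm moves only by the tool drive_tool, never from a script. Its argument "motion" is one flat list of numbers, 7 for each row, row after row: the shift along the tool's x, y, z in mm, then the turn, a rotation vector about the tool's x, y, z in degrees, then the finger opening in mm, from 0 to 85.4. A call has 1 to 8 rows; each row is the pose to reach, as a shift and turn from the pose measured when the call began, along the tool's axes at that moment; what a row does not reach only later rows make up. A row lasts 1/8 s, in which the tool goes at most 62.5 mm and 10.7 degrees, less where a joint would pass 70% of its speed; a pose out of reach is approached as far as the arm can. A call with a gripper value outside its range is refused whole. The fingers move at their own pace and stop on an object; "force" is the grip in N (left out, the last holds). Time passes only in rows, so rows that repeat a pose let the fingers close. It gives the time, the measured TCP pose, the force and the opening at its end, in the units of the state.
- manip.sense(): the state, without advancing time (a new reading comes with each control period).
- manip.snapshot(name): name is "side" or "top"; returns a dict with "color" (480x640x3 uint8, red, green, blue), "fx", "fy", "cx", "cy" (pixels), "view" (4x4, takes a point from world to camera coordinates). Camera axes: x right, y up, looking along -z (the intrinsics and any distortion apply to the point x, -y, -z); pixel columns grow to the right and rows downward; lengths in m; the calibration is good to about 2 mm. A picture is of the moment at which its call begins. There is no depth.
- manip.sign_off(): hands the job in, once; it reports no verdict.
The state is a dict: "t": time; "q": joint angles; "qd": joint speeds; "tau": joint torques, N m; "tcp_pos": TCP position; "tool_rot": TCP orientation; "force": force on the tool from outside, world axes, zero at the start; "ft_torque": the same for the moment, N m; "finger_gap": opening from 0.0 (shut) to 1.0 (fully open).
Only numpy, scipy, OpenCV 4.12 (cv2) and the standard library are available. Lean on these libraries where they do the work, as an engineer would, in place of code of your own. Each camera call takes 0.05 s, during which the arm holds its last target.

## Working session

There is one attempt and no reset: what is moved stays moved. The work goes in short steps, Python scripts to look and compute and a tool call to move; the robot and the scene stay as the last step left them, time stands still between calls to the robot, and variables do not carry over. Pictures are saved under pics/ and viewed, and the job is handed in when it is done.

Besides the shell and the picture viewer there is one more tool, called after "Emit:" in YAML: its name, and indented under it one key for each argument. drive_tool: Moves the arm, as the interface text tells. Its arguments: {"type":"object","properties":{"motion":{"type":"array","items":{"type":"number"}},"force":{"type":"number"}},"required":["motion"]}

```bash
ls; mkdir -p pics; python3 - <<'E'
from station import manip
import cv2
print(manip.sense())
for n in("side","top"):
    s=manip.snapshot(n); cv2.imwrite(f"pics/{n}0.png",s["color"][:,:,::-1])
    print(n,{k:v for k,v in s.items() if k!="color"})
E
```

```text
pics
{'t': 0.0, 'q': array([ 1.04947076e+00,  5.28442527e-01,  1.43391855e+00, -1.50681755e-05,
        1.18139267e+00, -1.78510349e-01]), 'qd': array([-5.44920488e-04, -9.20545013e-04,  1.01180097e-03, -1.23719855e-03,
        4.67226159e-05,  1.98806692e-03]), 'tau': array([ 7.70521074e-04, -4.42347336e+01, -1.78026098e+01, -2.15986011e-04,
        8.39717482e-03, -1.14632178e-05]), 'tcp_pos': array([0.20970402, 0.58800217, 0.23034297]), 'tool_rot': array([ 1.70566574e-01,  9.85345562e-01, -1.01745630e-03, -3.63889562e-04]), 'force': array([-0.79584631,  0.89026412, -0.88089495]), 'ft_torque': array([0.01212731, 0.02274418, 0.04981514]), 'finger_gap': 1.005313227581752}
side {'fx': 458.0660553229266, 'fy': 458.0660553229266, 'cx': 320.7870650142475, 'cy': 243.5403255133344, 'view': array([[-0.99970634, -0.01367206, -0.0200077 ,  0.55837186],
       [-0.00401364, -0.72081981,  0.69311088, -0.05942381],
       [-0.0238982 ,  0.69298765,  0.72055326, -1.0366219 ],
       [ 0.        ,  0.        ,  0.        ,  1.        ]])}
top {'fx': 481.2817742825671, 'fy': 481.2817742825671, 'cx': 320.84125114910813, 'cy': 234.98356229998205, 'view': array([[-0.03077683, -0.99924204, -0.02383555,  0.027381  ],
       [ 0.99543823, -0.03279682,  0.08959412, -0.57864303],
       [-0.09030794, -0.02096939,  0.99569311, -1.13802592],
       [ 0.        ,  0.        ,  0.        ,  1.        ]])}
```

View pics/side0.png

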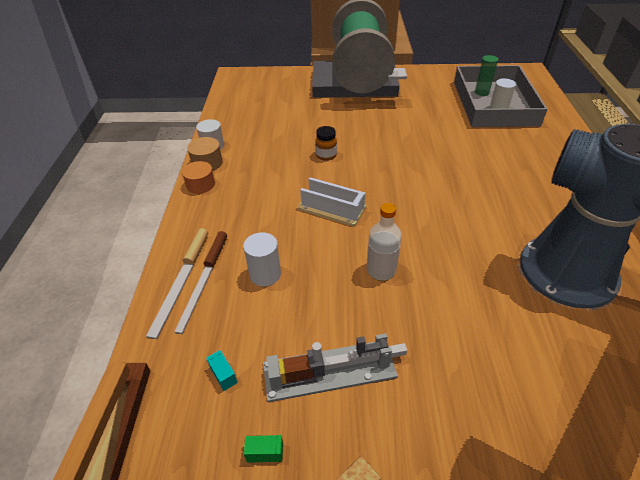

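View pics/top0.png

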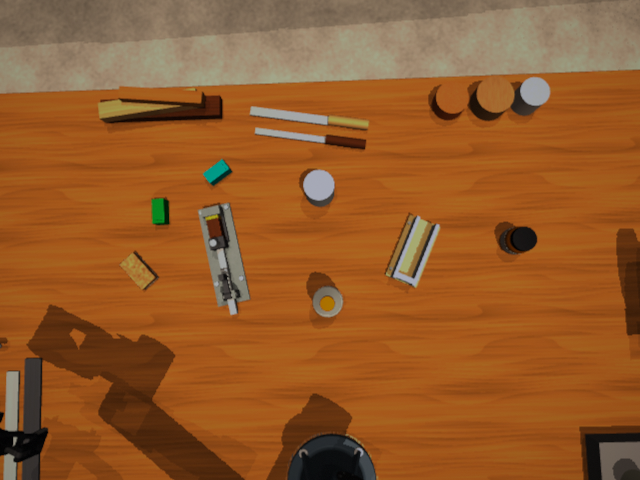

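```bash
cat > h.py <<'E'
import numpy as np, cv2
from station import manip
def snap(n): return manip.snapshot(n)
def proj(s,P):
    P=np.atleast_2d(P); c=(s["view"]@np.c_[P,np.ones(len(P))].T).T
    return np.c_[s["cx"]+s["fx"]*c[:,0]/-c[:,2], s["cy"]+s["fy"]*(-c[:,1])/-c[:,2]]
def back(s,uv,z):
    R=s["view"][:3,:3];t=s["view"][:3,3];C=-R.T@t
    d=R.T@np.array([(uv[0]-s["cx"])/s["fx"],-(uv[1]-s["cy"])/s["fy"],-1])
    return C+d*(z-C[2])/d[2]
def frame(x,y,yaw,pts):
    c,s=np.cos(yaw),np.sin(yaw);P=np.atleast_2d(np.array(pts,float))/1000
    return np.c_[x+c*P[:,0]-s*P[:,1],y+s*P[:,0]+c*P[:,1],P[:,2]]
def crop(s,name,x0,y0,x1,y1,k,pts=None,lines=None):
    im=cv2.resize(s["color"][y0:y1,x0:x1,::-1],None,fx=k,fy=k,interpolation=cv2.INTER_CUBIC)
    f=lambda p:tuple(int(v) for v in ((p[0]-x0+.5)*k,(p[1]-y0+.5)*k))
    for p in (pts if pts is not None else []): cv2.circle(im,f(p),3,(255,0,255),1)
    for a,b in (lines or []): cv2.line(im,f(a),f(b),(0,255,0),1)
    cv2.imwrite("pics/"+name,im)
E
python3 - <<'E'
from h import *
t=snap("top");s=snap("side")
crop(t,"c1.png",180,190,270,330,5);crop(s,"c2.png",250,320,420,410,4)
crop(t,"c3.png",370,200,460,300,5);crop(s,"c4.png",285,170,380,235,7)
E
```

```text
(no output)
```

View pics/c1.png

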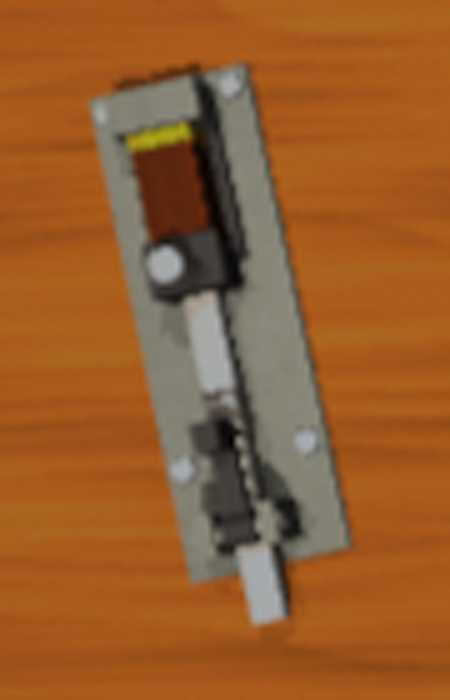

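View pics/c2.png

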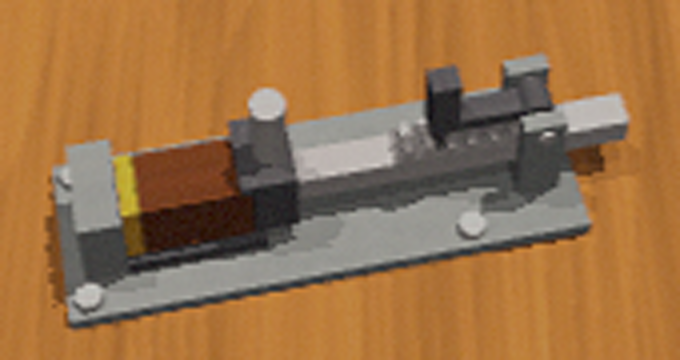

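View pics/c3.png

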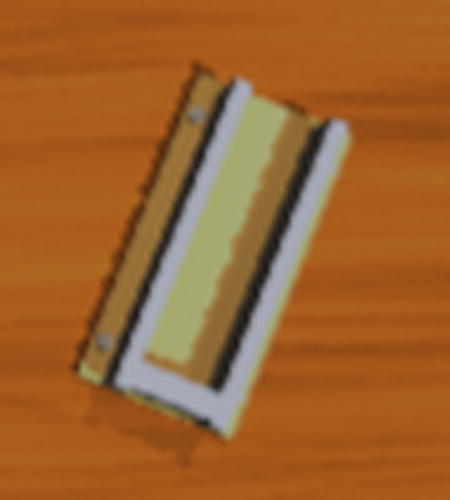

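View pics/c4.png

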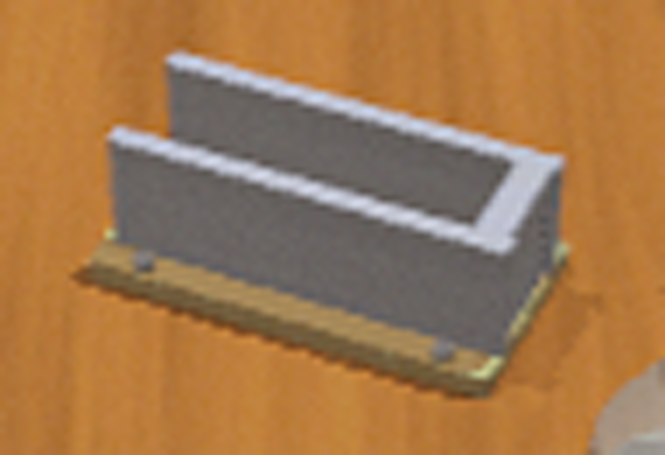

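```bash
cat > fit.py <<'E'
from h import *
from scipy.optimize import least_squares
t=snap("top");s=snap("side")
def fit(T,S,x0,name):
    def r(p):
        o=[]
        for cam,L,dxy in((t,T,p[3:5]),(s,S,p[5:7])):
            P=np.array([l[0] for l in L]);U=np.array([l[1] for l in L])
            o.append((proj(cam,frame(*p[:3],P))+dxy-U).ravel())
        return np.r_[tuple(o)+(np.array(p[3:])*1.0,)]
    res=least_squares(r,list(x0)+[0]*4,loss="soft_l1")
    print(name,res.x.round(4),np.degrees(res.x[2]));print(r(res.x).reshape(-1,2).round(1).tolist())
    return res.x
def f(o,k,L): return [(p,((u+.5)/k-.5+o[0],(v+.5)/k-.5+o[1])) for p,u,v in L]
c=fit(f((180,190),5,[([120,-40,8],247,65),([120,40,8],93,100),([-125,-40,8],352,546),([-125,40,8],192,580),([-150,0,38],270,620),([19.5,0,96],164,263)]),
 f((250,320),4,[([120,40,8],70,318),([-125,40,8],588,225),([120,-40,8],55,170),([19.5,0,96],267,104),([-61,0,91],442,75)]),(.6,.25,.2),"clamp")
j=fit(f((370,200),5,[([78,28,60],232,437),([78,-28,60],118,385),([-75,-24,60],241,80),([-75,24,60],342,125),([65,-20,60],145,357),([65,20,60],215,387),([-80,-40,10],200,67),([80,-40,10],82,372)]),
 f((285,170),7,[([-75,-24,60],118,132),([-75,24,60],175,57),([78,28,60],562,158),([78,-28,60],510,247),([65,-20,60],472,225),([65,20,60],510,158),([80,-40,10],487,385),([-80,-40,10],78,272)]),(.6,-.2,3.5),"jig")
def box(x0,x1,y0,y1,z0,z1):
    C=[[x,y,z] for x in(x0,x1) for y in(y0,y1) for z in(z0,z1)]
    return [(C[a],C[b]) for a in range(8) for b in range(a+1,8) if bin(a^b).count("1")==1]
def dr(cam,p,B): return [tuple(proj(cam,frame(*p[:3],[a,b]))) for bx in B for a,b in box(*bx)]
CB=[(-125,120,-40,40,0,8),(90.5,110.5,-22,22,8,54),(9.5,29.5,-18,18,18,58),(-68,-54,-6,6,62,91),(30,90,-15,15,12,50)]
JB=[(-80,80,-40,40,0,10),(-75,78,-28,28,10,60),(-75,65,-20,20,10,60)]
crop(t,"d1.png",180,190,270,330,4,lines=dr(t,c,CB));crop(s,"d2.png",250,320,420,410,4,lines=dr(s,c,CB))
crop(t,"d3.png",370,200,460,300,4,lines=dr(t,j,JB));crop(s,"d4.png",285,170,380,235,6,lines=dr(s,j,JB))
ims=[cv2.imread(f"pics/d{i}.png") for i in(1,3,2,4)]
W=np.zeros((980,1100,3),np.uint8)
W[:560,:360]=ims[0];W[:400,370:730]=ims[1];W[570:930,:680]=ims[2][:360];
W[410:800,0:0]=0
cv2.imwrite("pics/e1.png",np.hstack([ims[0],np.vstack([ims[1],np.zeros((160,360,3),np.uint8)])]))
cv2.imwrite("pics/e2.png",np.vstack([ims[2][:300],cv2.resize(np.pad(ims[3],((0,0),(0,110),(0,0))),(680,390))[:300]]))
E
python3 fit.py
```

```text
clamp [ 0.5432  0.2505  0.1982 -0.0321 -0.6536  0.5343  0.2205] 11.357120802568529
[[-0.0, -0.5], [-0.6, -0.2], [0.0, 0.1], [0.1, 0.8], [0.1, 0.1], [0.5, 0.3], [-0.4, 0.6], [0.5, -0.3], [-0.9, -1.3], [-0.3, -0.3], [0.4, 0.8], [-0.0, -0.7], [0.5, 0.2]]
jig [ 0.5345 -0.2135  2.723   0.1067 -0.4885  0.4297  0.1732] 156.0190966235969
[[-0.4, -2.1], [-0.2, -0.9], [0.7, 0.1], [-0.2, -1.2], [-0.3, 0.8], [1.8, 1.3], [-0.1, 1.0], [-0.5, 0.7], [-0.9, 0.2], [-0.8, 0.1], [-0.4, -0.2], [-1.3, 0.6], [0.4, 0.4], [1.0, 0.3], [0.2, -0.8], [1.4, -1.7], [0.1, -0.5], [0.4, 0.2]]
```

View pics/e1.png

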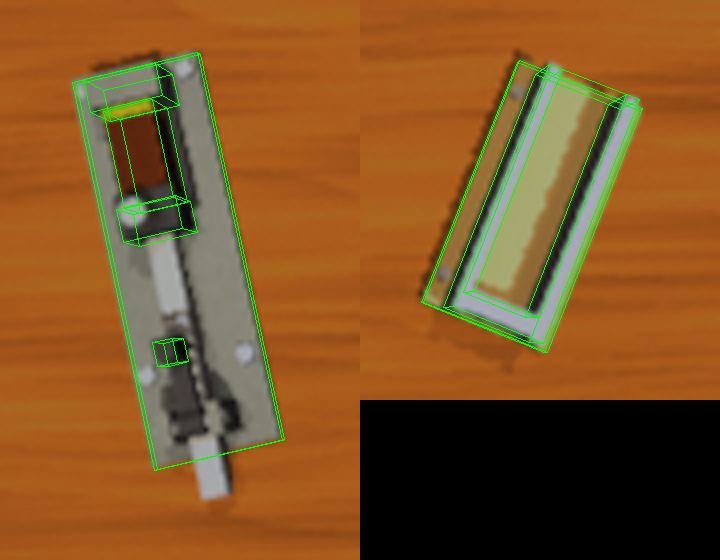

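View pics/e2.png

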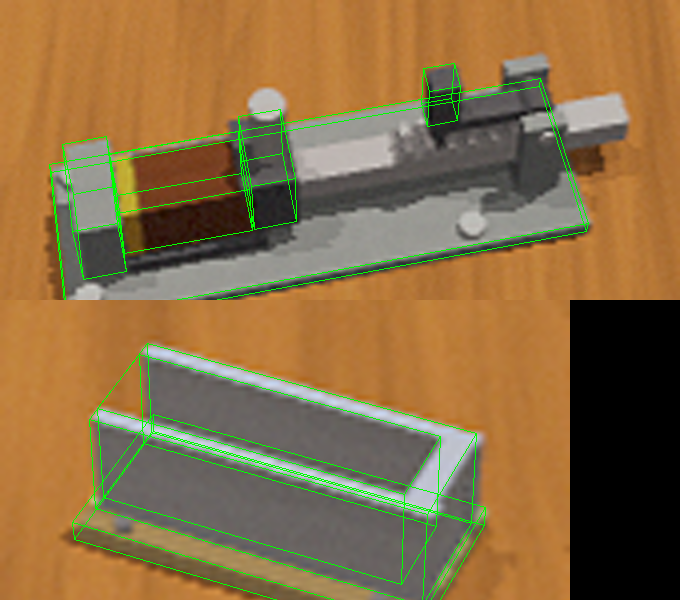

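```bash
python3 - <<'E'
from h import *
t=snap("top");s=snap("side")
for n,uv,z in[("bottle",(327,303),.19),("tin",(319,184),.1),("jar",(522,239),.08),("cork",(139,269),.024),("green",(160,208),.038),("turq",(217,172),.038),("p365_330",(365,330),0),("p440_330",(440,330),0),("p470_310",(470,310),0),("p285_260",(285,260),0)]:
    print(n,back(t,uv,z)[:2].round(3))
print(back(s,(383,270),0.0),back(s,(388,207),.19))
E
```

```text
bottle [ 0.424 -0.003]
tin [0.69  0.008]
jar [ 0.55  -0.451]
cork [0.511 0.453]
green [0.657 0.397]
turq [0.74  0.257]
p365_330 [ 0.347 -0.09 ]
p440_330 [ 0.342 -0.271]
p470_310 [ 0.387 -0.346]
p285_260 [0.523 0.1  ]
[ 0.41628483 -0.00084204  0.        ] [ 0.42093678 -0.0029989   0.19      ]
```

```bash
cat >> h.py <<'E'
from scipy.spatial.transform import Rotation as Ro
C=(0.5432,0.2505,0.1982); J=(0.5345,-0.2135,2.723)
def down(a):
    a=np.radians(a);return Ro.from_matrix(np.array([[-np.sin(a),np.cos(a),0],[np.cos(a),np.sin(a),0],[0,0,-1]]))
def go(pos,R,lbl=""):
    st=manip.sense();R0=Ro.from_quat(st["tool_rot"])
    d=R0.inv().apply(np.array(pos)-st["tcp_pos"])*1000;r=np.degrees((R0.inv()*R).as_rotvec())
    print(lbl,d.round(1).tolist(),r.round(2).tolist(),"|d|",round(float(np.linalg.norm(d))))
def st():
    s=manip.sense();a=Ro.from_quat(s["tool_rot"]).as_matrix()
    print("t",round(s["t"],2),"tcp",s["tcp_pos"].round(4),"yaw",round(float(np.degrees(np.arctan2(a[1,1],a[0,1]))),2),"z",a[:,2].round(3),"F",s["force"].round(1),"gap",round(s["finger_gap"]*85.4,1),"q",s["q"].round(2))
E
python3 - <<'E'
from h import *
ct=np.degrees(C[2]);st()
go(frame(*C,[-61,0,150])[0],down(90+ct),"above")
go(frame(*C,[-61,0,62])[0],down(90+ct),"tab")
E
```

```text
t 0.4 tcp [0.21   0.5885 0.2312] yaw 70.36 z [-0. -0. -1.] F [-0.3 -0.5  0. ] gap 85.4 q [ 1.05  0.53  1.43 -0.    1.18 -0.18]
above [-375.1, -237.8, 81.2] [-0.02, -0.01, -31.0] |d| 452
tab [-375.1, -237.7, 169.2] [-0.02, -0.01, -31.0] |d| 475
```

Emit:
drive_tool:
  motion: [-375,-238,60,0,0,-31,40,-375,-238,60,0,0,-31,40,-375,-238,60,0,0,-31,40,-375,-238,60,0,0,-31,40,-375,-238,60,0,0,-31,40,-375,-238,60,0,0,-31,40,-375,-238,70,0,0,-31,40,-375,-238,81,0,0,-31,40]
  force: 20

```text
t: 1.4
tcp_pos: [0.4861, 0.2357, 0.1503]
tool_rot: [-0.097, 0.995, -0.0, 0.001]
force: [0.1, 0.2, 0.1]
finger_gap: 0.47
```

```bash
python3 - <<'E'
from h import *
ct=np.degrees(C[2]);st()
go(frame(*C,[-61,0,62])[0],down(90+ct),"tab")
s=snap("side");t=snap("top");crop(s,"f1.png",290,240,450,390,5);crop(t,"f2.png",180,190,280,330,5)
E
```

```text
t 1.4 tcp [0.4861 0.2357 0.1503] yaw 101.14 z [ 0.003 -0.    -1.   ] F [0.1 0.2 0.1] gap 40.1 q [ 0.24  0.53  1.73 -0.    0.89 -1.52]
tab [2.4, 3.3, 88.2] [-0.03, 0.14, -0.22] |d| 88
```

View pics/f1.png

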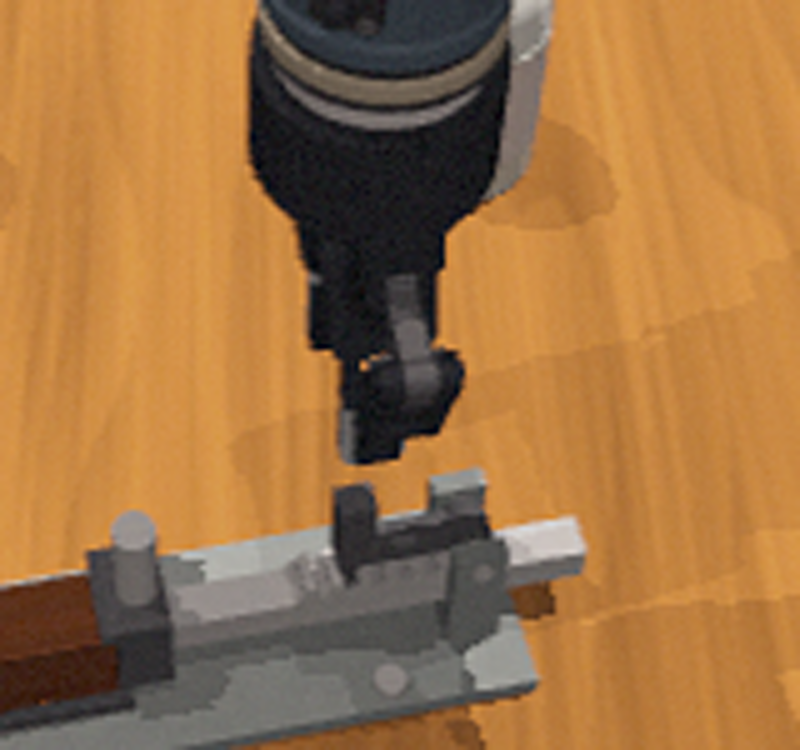

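View pics/f2.png

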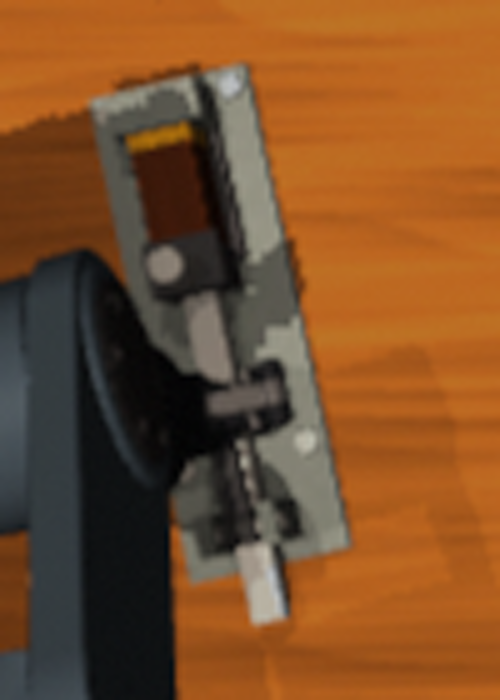

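Emit:
drive_tool:
  motion: [2.5,3.3,30,0,0,-0.2,40,2.5,3.3,60,0,0,-0.2,40,2.5,3.3,80,0,0,-0.2,40,2.5,3.3,88,0,0,-0.2,40,2.5,3.3,88,0,0,-0.2,10,2.5,3.3,88,0,0,-0.2,5,2.5,3.3,88,0,0,-0.2,5,2.5,3.3,88,0,0,-0.2,5]
  force: 20

```text
t: 2.5
tcp_pos: [0.4814, 0.2379, 0.0616]
tool_rot: [-0.099, 0.995, -0.001, -0.001]
force: [0.9, -5.2, -0.9]
finger_gap: 0.133
```

```bash
python3 - <<'E'
from h import *
st()
s=snap("side");crop(s,"f3.png",320,270,430,390,6)
# arc rows about the hinge
S=manip.sense();R0=Ro.from_quat(S["tool_rot"]);H=frame(*C,[-105,0,58])[0]
ax=np.array([-np.sin(C[2]),np.cos(C[2]),0])
for th in np.arange(.1,.71,.1):
    Q=Ro.from_rotvec(-ax*th);p=H+Q.apply(S["tcp_pos"]-H)
    go(p,Q*R0,round(th,2))
E
```

```text
t 2.5 tcp [0.4814 0.2379 0.0616] yaw 101.34 z [-0.001 -0.002 -1.   ] F [ 0.9 -5.2 -0.9] gap 11.4 q [ 0.25  0.67  1.78 -0.    0.69 -1.51]
0.1 [0.6, -0.0, -4.2] [-0.0, -5.73, 0.01] |d| 4
0.2 [1.6, -0.0, -8.3] [-0.0, -11.46, 0.02] |d| 8
0.3 [3.0, -0.0, -12.2] [-0.01, -17.19, 0.03] |d| 13
0.4 [4.8, -0.0, -16.0] [-0.01, -22.92, 0.04] |d| 17
0.5 [6.9, -0.0, -19.6] [-0.01, -28.65, 0.05] |d| 21
0.6 [9.4, -0.0, -23.0] [-0.01, -34.38, 0.06] |d| 25
0.7 [12.3, -0.1, -26.1] [-0.01, -40.11, 0.08] |d| 29
```

View pics/f3.png

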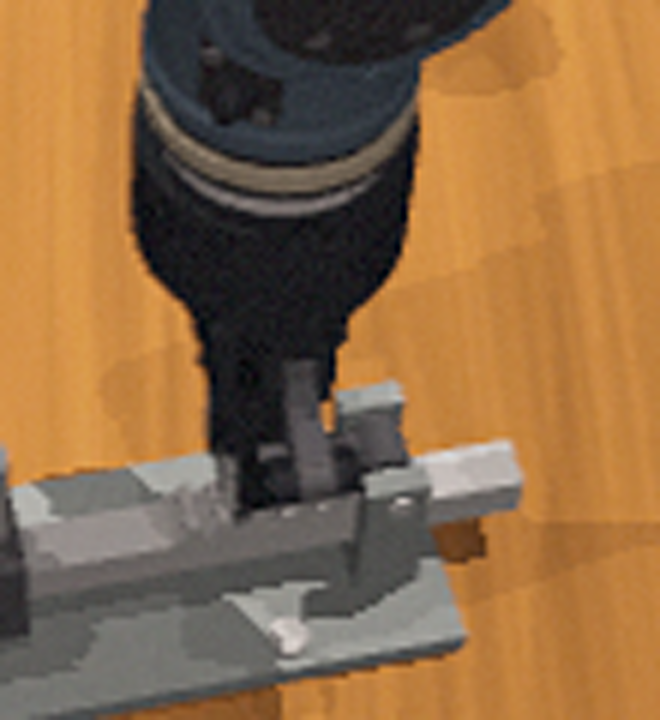

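```bash
python3 - <<'E'
from h import *
S=manip.sense();R0=Ro.from_quat(S["tool_rot"]);H=frame(*C,[-105,0,58])[0]
ax=np.array([-np.sin(C[2]),np.cos(C[2]),0]);g=S["tcp_pos"]+[0,0,.02]
for th in np.arange(.1,.71,.1):
    Q=Ro.from_rotvec(-ax*th);T=Ro.from_rotvec(-ax*th*.3);G=H+Q.apply(g-H);p=G+T.apply(S["tcp_pos"]-g)
    go(p,T*R0,round(th,2))
E
```

```text
0.1 [2.0, -0.0, -4.1] [-0.0, -1.72, 0.0] |d| 5
0.2 [4.4, -0.0, -7.9] [-0.0, -3.44, 0.01] |d| 9
0.3 [7.1, -0.0, -11.4] [-0.0, -5.16, 0.01] |d| 13
0.4 [10.2, -0.0, -14.6] [-0.0, -6.88, 0.01] |d| 18
0.5 [13.5, -0.0, -17.4] [-0.0, -8.59, 0.02] |d| 22
0.6 [17.1, -0.0, -19.8] [-0.0, -10.31, 0.02] |d| 26
0.7 [21.0, -0.0, -21.8] [-0.0, -12.03, 0.02] |d| 30
```

Emit:
drive_tool:
  motion: [2,0.3,-4.1,0,-1.7,0,5,4.4,0.3,-7.9,0,-3.4,0,5,7.1,0.3,-11.4,0,-5.2,0,5,10.2,0.3,-14.6,0,-6.9,0,5,13.5,0.3,-17.4,0,-8.6,0,5,17.1,0.3,-19.8,0,-10.3,0,5,21,0.3,-21.8,0,-12,0,5,21,0.3,-21.8,0,-12,0,5]

```text
t: 3.55
tcp_pos: [0.4631, 0.2341, 0.0849]
tool_rot: [-0.098, 0.989, 0.01, 0.106]
force: [3.5, -3.6, -1.2]
finger_gap: 0.132
```

```bash
python3 - <<'E'
from h import *
st()
s=snap("side");crop(s,"f4.png",320,270,430,390,6)
E
```

```text
t 3.55 tcp [0.4631 0.2341 0.0849] yaw 101.35 z [ 0.209  0.04  -0.977] F [ 3.5 -3.6 -1.2] gap 11.3 q [ 0.26  0.58  1.97 -0.04  0.37 -1.47]
```

View pics/f4.png

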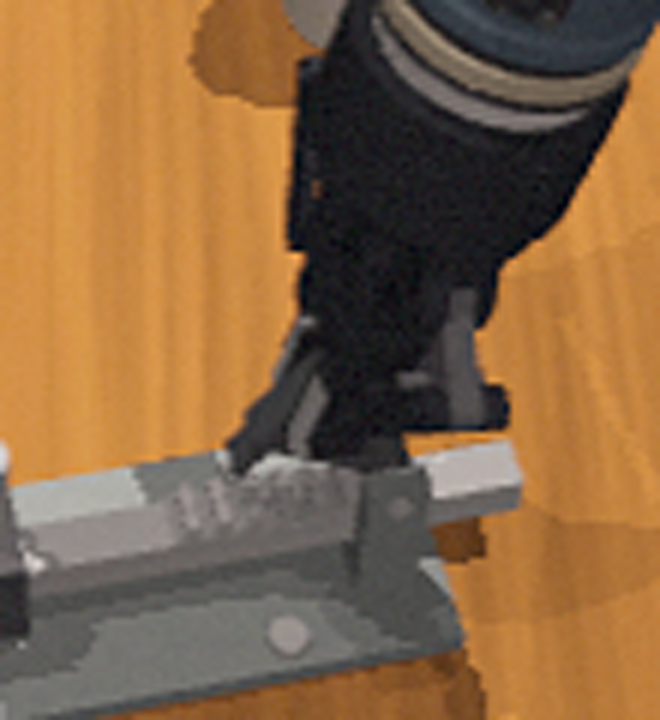

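```bash
python3 - <<'E'
from h import *
ct=np.degrees(C[2])
go(manip.sense()["tcp_pos"]+[0,0,.06],down(90+ct),"up")
go(frame(*C,[19.5,0,140])[0],down(90+ct),"over")
E
```

```text
up [-12.7, -0.1, -58.6] [-0.12, 12.23, -0.0] |d| 60
over [-110.7, 0.2, -32.4] [-0.12, 12.23, -0.0] |d| 115
```

Emit:
drive_tool:
  motion: [0,0,0,0,0,0,36,0,0,0,0,0,0,36,-8,0,-40,0,0,0,36,-13,0,-59,0,6,0,36,-70,0,-50,0,12.2,0,36,-111,0,-40,0,12.2,0,36,-111,0,-33,0,12.2,0,36,-111,0,-33,0,12.2,0,36]

```text
t: 4.6
tcp_pos: [0.5603, 0.254, 0.1394]
tool_rot: [-0.099, 0.995, -0.001, -0.002]
force: [-0.2, 0.2, 0.4]
finger_gap: 0.417
```

```bash
python3 - <<'E'
from h import *
ct=np.degrees(C[2]);st()
go(frame(*C,[19.5,0,66])[0],down(90+ct),"knob")
s=snap("side");crop(s,"f5.png",250,290,420,420,4)
E
```

```text
t 4.6 tcp [0.5603 0.254  0.1394] yaw 101.35 z [-0.004 -0.003 -1.   ] F [-0.2  0.2  0.4] gap 35.6 q [ 0.25  0.63  1.54 -0.    0.98 -1.52]
knob [-2.4, 0.1, 73.4] [-0.12, -0.23, -0.0] |d| 73
```

View pics/f5.png

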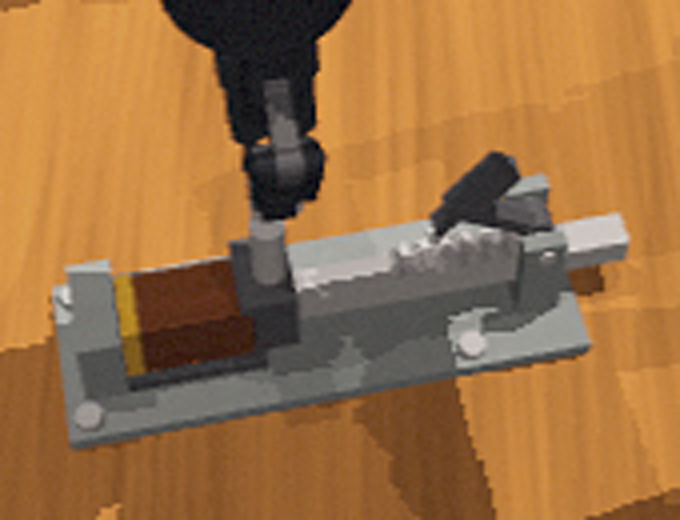

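Emit:
drive_tool:
  motion: [-2.4,0.3,30,0,0,0,36,-2.4,0.3,60,0,0,0,36,-2.4,0.3,73.4,0,0,0,36,-2.4,0.3,73.4,0,0,0,36,-2.4,0.3,73.4,0,0,0,10,-2.4,0.3,73.4,0,0,0,10,-2.4,0.3,73.4,0,0,0,10]
  force: 25

```text
t: 5.52
tcp_pos: [0.5628, 0.2542, 0.0676]
tool_rot: [-0.099, 0.995, -0.001, -0.001]
force: [-0.0, -3.4, 4.9]
finger_gap: 0.172
```

```bash
python3 - <<'E'
from h import *
st()
E
```

```text
t 5.53 tcp [0.5628 0.2542 0.0676] yaw 101.37 z [-0.001 -0.003 -1.   ] F [-0.  -3.4  4.9] gap 14.7 q [ 0.24  0.73  1.57 -0.    0.84 -1.52]
```

Emit:
drive_tool:
  motion: [6,0,0,0,0,0,10,12,0,0,0,0,0,10,18,0,0,0,0,0,10,24,0,0,0,0,0,10,30,0,0,0,0,0,10,36,0,0,0,0,0,10,42,0,0,0,0,0,10,46,0,0,0,0,0,10]

```text
t: 6.52
tcp_pos: [0.5186, 0.2452, 0.0677]
tool_rot: [-0.099, 0.995, -0.001, 0.001]
force: [9.4, -1.4, -7.9]
finger_gap: 0.175
```

```bash
python3 - <<'E'
from h import *
st()
print(frame(*C,[-25.5,0,66])[0])
s=snap("side");crop(s,"f6.png",250,290,420,420,4)
E
```

```text
t 6.53 tcp [0.5186 0.2452 0.0677] yaw 101.38 z [ 0.002 -0.002 -1.   ] F [ 9.4 -1.4 -7.9] gap 14.9 q [ 0.25  0.69  1.69 -0.    0.76 -1.52]
[0.51819922 0.24547893 0.066     ]
```

View pics/f6.png

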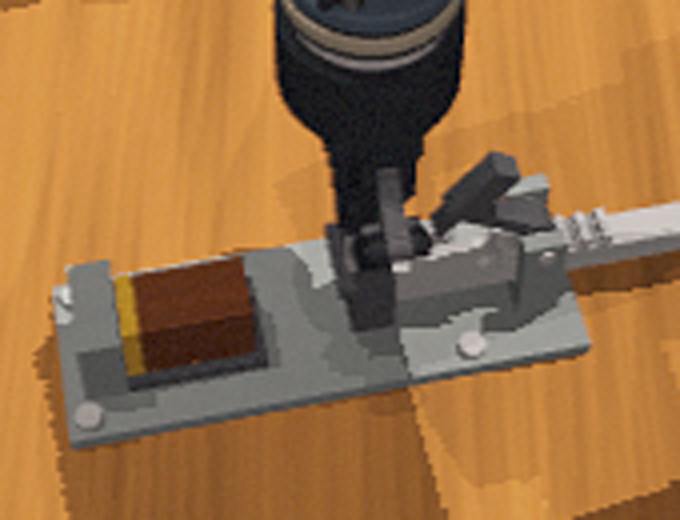

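Emit:
drive_tool:
  motion: [2,0,0,0,0,0,10,3,0,0,0,0,0,10,3,0,0,0,0,0,10]

```text
t: 6.95
tcp_pos: [0.5187, 0.2452, 0.0676]
tool_rot: [-0.099, 0.995, -0.001, 0.004]
force: [8.3, -0.5, -8.2]
finger_gap: 0.181
```

```bash
python3 - <<'E'
from h import *
ct=np.degrees(C[2]);st()
go(frame(*C,[-25.5,0,150])[0],down(90+ct),"up")
go(frame(*C,[60,0,110])[0],down(90+ct),"overblock")
E
```

```text
t 6.95 tcp [0.5187 0.2452 0.0676] yaw 101.37 z [ 0.008 -0.001 -1.   ] F [ 8.3 -0.5 -8.2] gap 15.5 q [ 0.25  0.69  1.69 -0.    0.75 -1.52]
up [-0.2, 0.1, -82.4] [-0.14, 0.46, 0.01] |d| 82
overblock [-85.4, 0.2, -41.7] [-0.14, 0.46, 0.01] |d| 95
```

Emit:
drive_tool:
  motion: [-0.5,0,0,0,0,0,40,-0.5,0,0,0,0,0,40,-0.5,0,-45,0,0.4,0,40,-0.5,0,-70,0,0.4,0,60,-50,0,-75,0,0.4,0,60,-85.5,0,-60,0,0.4,0,60,-85.5,0,-42,0,0.4,0,60,-85.5,0,-42,0,0.4,0,60]

```text
t: 7.95
tcp_pos: [0.5986, 0.2616, 0.1079]
tool_rot: [-0.099, 0.995, -0.002, -0.003]
force: [0.1, -0.7, 0.5]
finger_gap: 0.701
```

```bash
python3 - <<'E'
from h import *
ct=np.degrees(C[2]);st()
go(frame(*C,[60,0,23])[0],down(90+ct),"block")
s=snap("side");t=snap("top")
def ln(cam): 
    a=[[30,15,50],[90,15,50],[90,-15,50],[30,-15,50]];p=proj(cam,frame(*C,a));return [(p[i],p[(i+1)%4]) for i in range(4)]
crop(s,"f7.png",250,290,420,420,4,lines=ln(s));crop(t,"f8.png",180,190,280,330,4,lines=ln(t))
E
```

```text
t 7.95 tcp [0.5986 0.2616 0.1079] yaw 101.38 z [-0.006 -0.004 -1.   ] F [ 0.1 -0.7  0.5] gap 59.9 q [ 0.24  0.71  1.45 -0.    0.98 -1.53]
block [-4.1, 0.2, 84.8] [-0.14, -0.4, 0.02] |d| 85
```

View pics/f7.png

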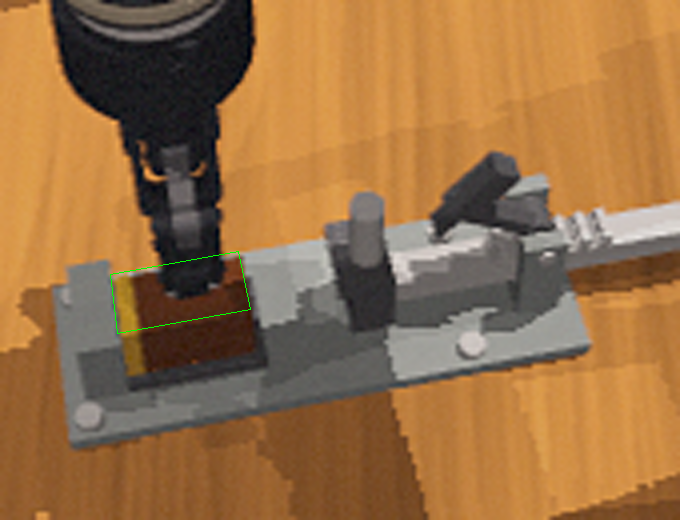

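View pics/f8.png

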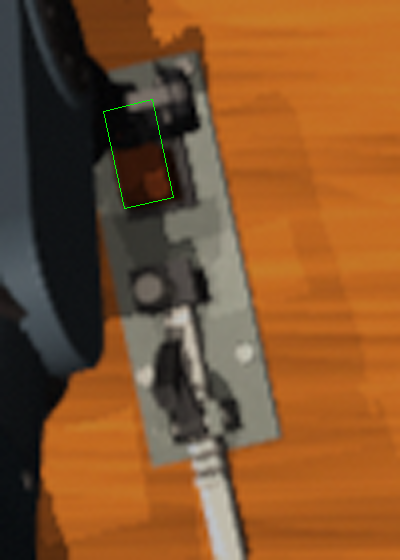

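Emit:
drive_tool:
  motion: [-4.1,0.3,40,0,-0.3,0,60,-4.1,0.3,70,0,-0.3,0,60,-4.1,0.3,84.5,0,-0.3,0,60,-4.1,0.3,84.5,0,-0.3,0,60,-4.1,0.3,84.5,0,-0.3,0,25,-4.1,0.3,84.5,0,-0.3,0,25,-4.1,0.3,84.5,0,-0.3,0,25,-4.1,0.3,84.5,0,-0.3,0,25]
  force: 40

```text
t: 9.05
tcp_pos: [0.605, 0.2632, 0.027]
tool_rot: [-0.099, 0.995, -0.001, 0.003]
force: [0.1, 0.6, 5.9]
finger_gap: 0.343
```

```bash
python3 - <<'E'
from h import *
st()
E
```

```text
t 9.05 tcp [0.605  0.2632 0.027 ] yaw 101.39 z [ 0.006 -0.001 -1.   ] F [0.1 0.6 5.9] gap 29.3 q [ 0.24  0.83  1.47 -0.    0.83 -1.52]
```

Emit:
drive_tool:
  motion: [0,0,-10,0,0,0,25,0,0,-30,0,0,0,25,0,0,-70,0,0,0,25,0,0,-130,0,0,0,25,0,0,-190,0,0,0,25,0,0,-230,0,0,0,25,0,0,-245,0,0,0,25,0,0,-245,0,0,0,25]

```text
t: 10.05
tcp_pos: [0.6034, 0.2634, 0.2727]
tool_rot: [-0.099, 0.995, -0.001, 0.004]
force: [-0.1, 0.1, -2.2]
finger_gap: 0.343
```

```bash
python3 - <<'E'
from h import *
st()
s=snap("side");crop(s,"g1.png",220,180,420,420,3)
go([.40,-.36,.28],down(-50),"above set"); go([.55,0,.28],down(30),"mid")
E
```

```text
t 10.05 tcp [0.6034 0.2634 0.2727] yaw 101.39 z [ 0.007 -0.001 -1.   ] F [-0.1  0.1 -2.2] gap 29.3 q [ 0.24  0.53  1.3  -0.    1.3  -1.53]
above set [321.6, -571.0, -9.0] [0.23, 0.24, 151.39] |d| 655
mid [103.5, -247.7, -9.0] [0.01, 0.26, 71.39] |d| 269
```

View pics/g1.png

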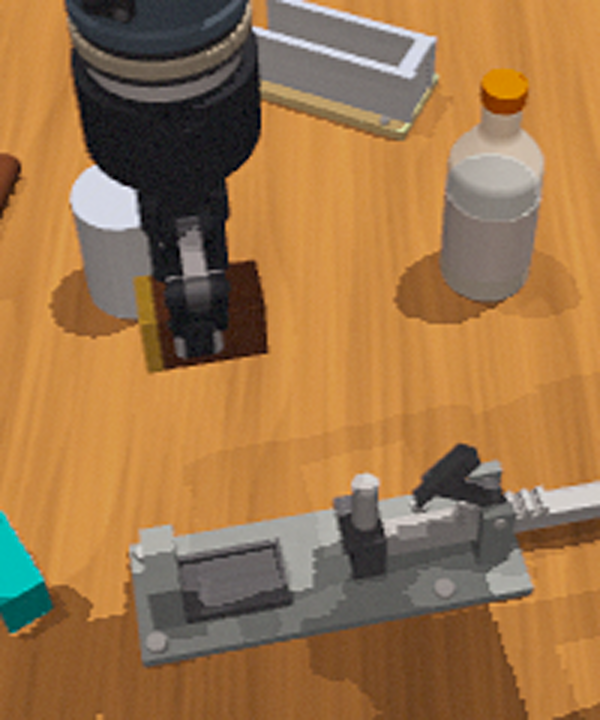

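Emit:
drive_tool:
  motion: [103.5,-247.7,-9,0,0,71,25,103.5,-247.7,-9,0,0,71,25,103.5,-247.7,-9,0,0,71,25,103.5,-247.7,-9,0,0,71,25,103.5,-247.7,-9,0,0,71,25,103.5,-247.7,-9,0,0,71,25,103.5,-247.7,-9,0,0,71,25,103.5,-247.7,-9,0,0,71,25]

```text
t: 11.1
tcp_pos: [0.5486, -0.0, 0.2776]
tool_rot: [0.497, 0.868, -0.001, -0.0]
force: [0.2, -0.9, -1.4]
finger_gap: 0.347
```

```bash
python3 - <<'E'
from h import *
st()
go([.40,-.36,.28],down(-50),"above set")
E
```

```text
t 11.1 tcp [ 0.5486 -0.      0.2776] yaw 30.44 z [-0.001 -0.    -1.   ] F [ 0.2 -0.9 -1.4] gap 29.6 q [-0.2   0.37  1.57 -0.    1.2  -0.73]
above set [-235.1, -310.5, -2.1] [-0.07, 0.04, 80.44] |d| 389
```

Emit:
drive_tool:
  motion: [-235,-310.5,-2,0,0,80.4,25,-235,-310.5,-2,0,0,80.4,25,-235,-310.5,-2,0,0,80.4,25,-235,-310.5,-2,0,0,80.4,25,-235,-310.5,-2,0,0,80.4,25,-235,-310.5,-2,0,0,80.4,25,-235,-310.5,-2,0,0,80.4,25,-235,-310.5,-2,0,0,80.4,25]

```text
t: 12.1
tcp_pos: [0.3987, -0.3612, 0.2783]
tool_rot: [0.94, 0.34, -0.001, -0.001]
force: [-0.1, 0.1, -2.3]
finger_gap: 0.342
```

```bash
python3 - <<'E'
from h import *
st()
go([.40,-.36,.030],down(-50),"low")
s=snap("top");crop(s,"g2.png",400,200,600,400,3)
E
```

```text
t 12.1 tcp [ 0.3987 -0.3612  0.2783] yaw -50.2 z [-0.003  0.002 -1.   ] F [-0.1  0.1 -2.3] gap 29.2 q [-0.94  0.36  1.59 -0.    1.2  -0.07]
low [2.1, 0.8, 248.3] [-0.19, 0.07, -0.2] |d| 248
```

View pics/g2.png

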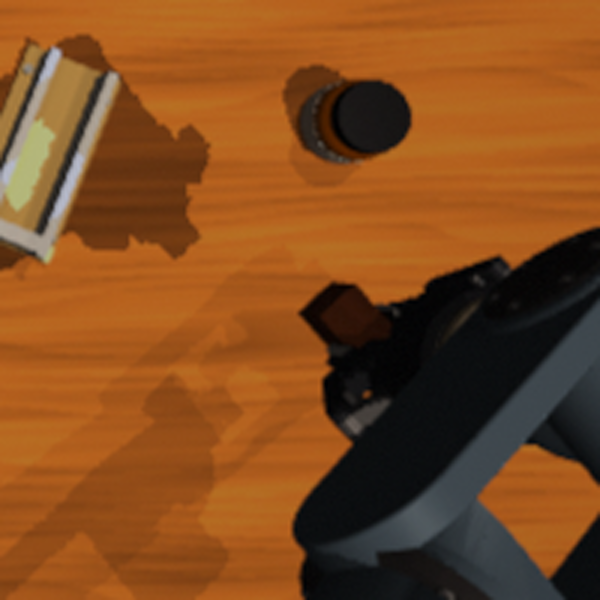

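Emit:
drive_tool:
  motion: [1,0.5,62,0,0,0,25,2,0.8,122,0,0,0,25,2,0.8,180,0,0,0,25,2,0.8,225,0,0,0,25,2,0.8,245,0,0,0,25,2,0.8,253,0,0,0,25,2,0.8,256,0,0,0,25,2,0.8,258,0,0,0,25]

```text
t: 13.15
tcp_pos: [0.4007, -0.3595, 0.021]
tool_rot: [0.94, 0.341, -0.001, -0.001]
force: [-0.7, -0.0, -0.8]
finger_gap: 0.344
```

```bash
python3 - <<'E'
from h import *
st()
E
```

```text
t 13.15 tcp [ 0.4007 -0.3595  0.021 ] yaw -50.18 z [-0.002  0.001 -1.   ] F [-0.7 -0.  -0.8] gap 29.3 q [-0.94  0.75  1.79 -0.    0.6  -0.06]
```

Emit:
drive_tool:
  motion: [0,0,1.5,0,0,0,25,0,0,3,0,0,0,25,0,0,4.5,0,0,0,25,0,0,5.5,0,0,0,25]

```text
t: 13.65
tcp_pos: [0.4007, -0.3595, 0.0155]
tool_rot: [0.94, 0.341, -0.001, -0.001]
force: [0.1, 0.4, -1.4]
finger_gap: 0.342
```

```bash
python3 - <<'E'
from h import *
st()
E
```

```text
t 13.65 tcp [ 0.4007 -0.3595  0.0155] yaw -50.17 z [-0.002  0.001 -1.   ] F [ 0.1  0.4 -1.4] gap 29.2 q [-0.94  0.76  1.79 -0.    0.59 -0.06]
```

Emit:
drive_tool:
  motion: [0,0,1,0,0,0,25,0,0,2,0,0,0,25]

```text
t: 13.9
tcp_pos: [0.4008, -0.3595, 0.0149]
tool_rot: [0.94, 0.341, -0.001, -0.001]
force: [-0.7, 2.4, 17.8]
finger_gap: 0.345
```

```bash
python3 - <<'E'
from h import *
st()
s=snap("side");crop(s,"g3.png",300,90,460,200,5)
E
```

```text
t 13.9 tcp [ 0.4008 -0.3595  0.0149] yaw -50.16 z [-0.002  0.    -1.   ] F [-0.7  2.4 17.8] gap 29.5 q [-0.94  0.76  1.79 -0.    0.59 -0.06]
```

View pics/g3.png

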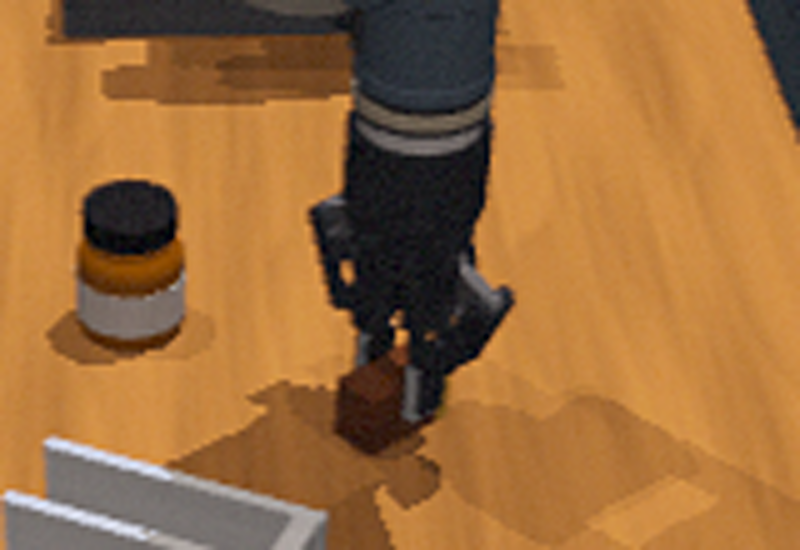

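Emit:
drive_tool:
  motion: [0,0,-0.5,0,0,0,60,0,0,-0.5,0,0,0,60,0,0,-0.5,0,0,0,60,0,0,-40,0,0,0,60,0,0,-85,0,0,0,85,0,0,-110,0,0,-20,85,0,0,-110,0,0,-40,85,0,0,-110,0,0,-60,85]

```text
t: 14.95
tcp_pos: [0.401, -0.3595, 0.1253]
tool_rot: [0.807, 0.591, -0.001, -0.0]
force: [0.3, -0.3, -0.5]
finger_gap: 0.997
```

```bash
python3 - <<'E'
from h import *
st()
s=snap("side");crop(s,"g4.png",300,90,460,200,5)
t=snap("top");crop(t,"g5.png",440,250,560,370,5)
E
```

```text
t 14.95 tcp [ 0.401  -0.3595  0.1253] yaw -17.58 z [-0.001 -0.    -1.   ] F [ 0.3 -0.3 -0.5] gap 85.1 q [-0.94  0.57  1.75 -0.    0.83 -0.63]
```

View pics/g4.png

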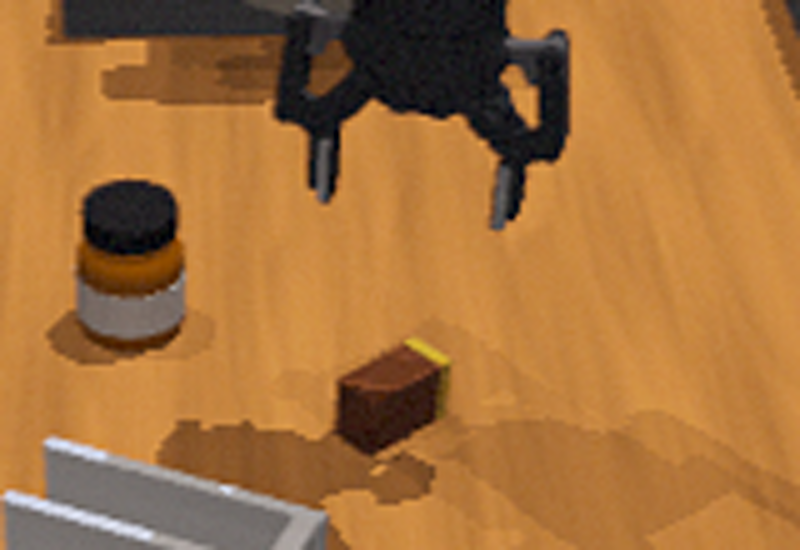

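View pics/g5.png

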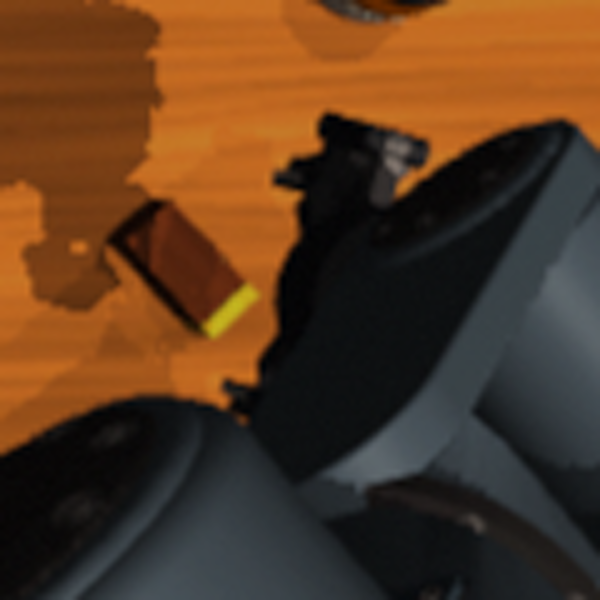

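```bash
cat > fit2.py <<'E'
from h import *
from scipy.optimize import least_squares
def f(o,k,L): return [(p,((u+.5)/k-.5+o[0],(v+.5)/k-.5+o[1])) for p,u,v in L]
def fitp(t,T,s,S,x0):
    def r(p):
        o=[]
        for cam,L,d in((t,T,p[3:5]),(s,S,p[5:7])):
            if not L: continue
            P=np.array([l[0] for l in L]);U=np.array([l[1] for l in L])
            o.append((proj(cam,frame(*p[:3],P))+d-U).ravel())
        return np.r_[tuple(o)+(np.array(p[3:]),)]
    z=least_squares(r,list(x0)+[0]*4,loss="soft_l1").x
    print(z.round(4),np.degrees(z[2]).round(2));print(r(z).reshape(-1,2).round(1).tolist());return z
E
python3 - <<'E'
from fit2 import *
t=snap("top");s=snap("side")
fitp(t,f((440,250),5,[([30,15,38],258,293),([30,-15,38],212,337),([-30,15,38],163,203)]),s,f((300,90),5,[([30,15,38],408,340),([30,-15,38],450,358),([-30,15,38],340,383),([-30,-15,0],375,453),([-30,15,0],338,427)]),(.4,-.36,-2.44))
st()
E
```

```text
[ 0.4037 -0.3537 -2.372  -0.2203 -0.2082  0.266  -0.3598] -135.9
[[-0.1, -0.1], [0.4, 0.4], [-0.1, -0.1], [0.6, -1.0], [0.3, -0.1], [-0.4, -0.5], [-0.1, 1.3], [-0.7, 1.7], [-0.2, -0.2], [0.3, -0.4]]
t 15.15 tcp [ 0.4008 -0.3594  0.1247] yaw -18.11 z [-0.002  0.001 -1.   ] F [ 0.3  0.1 -0.3] gap 85.2 q [-0.94  0.57  1.75 -0.    0.83 -0.62]
```

```bash
python3 - <<'E'
from h import *
go([.403,-.357,.07],down(39.8),"above");go([.403,-.357,.012],down(39.8),"grasp")
E
```

```text
above [2.9, 1.4, 54.7] [-0.12, -0.07, -57.91] |d| 55
grasp [2.9, 1.6, 112.7] [-0.12, -0.07, -57.91] |d| 113
```

Emit:
drive_tool:
  motion: [3,1.5,0,0,0,-20,85,3,1.5,20,0,0,-40,85,3,1.5,30,0,0,-57.9,85,3,1.5,40,0,0,-57.9,85,3,1.5,40,0,0,-57.9,85,3,1.5,40,0,0,-57.9,85,3,1.5,40,0,0,-57.9,85]

```text
t: 16.02
tcp_pos: [0.4031, -0.3569, 0.0844]
tool_rot: [0.426, 0.905, 0.0, -0.001]
force: [1.0, -0.6, -0.0]
finger_gap: 0.994
```

```bash
python3 - <<'E'
from h import *
st();go([.403,-.357,.012],down(39.8),"grasp")
s=snap("side");crop(s,"g6.png",300,90,460,200,5)
t=snap("top");crop(t,"g7.png",440,250,560,370,5)
E
```

```text
t 16.02 tcp [ 0.4031 -0.3569  0.0844] yaw 39.63 z [-0.003  0.001 -1.   ] F [ 1.  -0.6 -0. ] gap 84.9 q [-0.93  0.63  1.77 -0.    0.74 -1.62]
grasp [-0.2, -0.0, 72.4] [-0.07, -0.14, -0.17] |d| 72
```

View pics/g6.png

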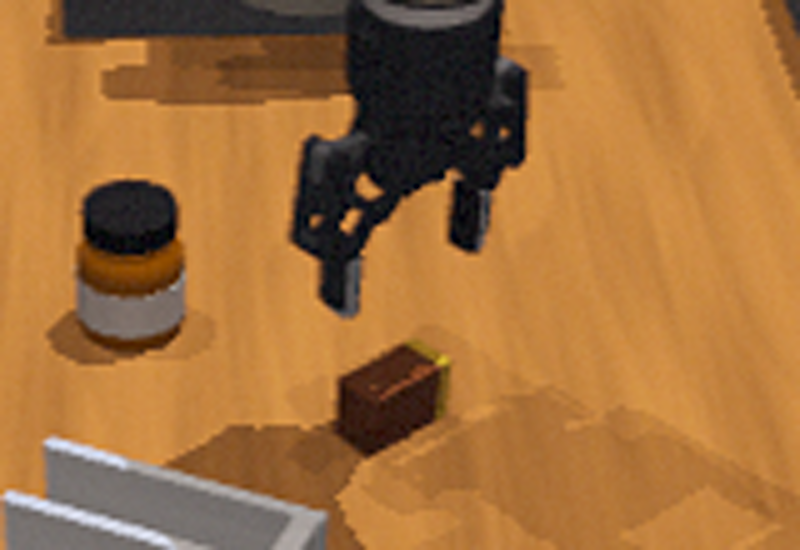

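View pics/g7.png

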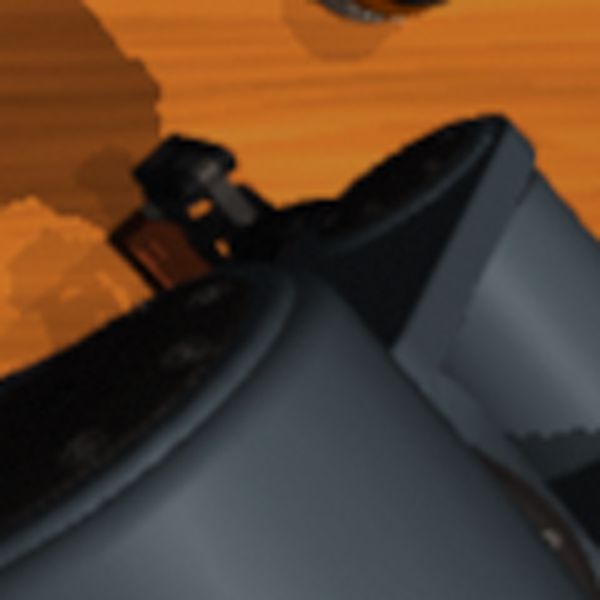

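Emit:
drive_tool:
  motion: [-0.2,0,25,0,0,-0.1,85,-0.2,0,45,0,0,-0.1,85,-0.2,0,60,0,0,-0.1,85,-0.2,0,68,0,0,-0.1,85,-0.2,0,72,0,0,-0.1,85]

```text
t: 16.75
tcp_pos: [0.4031, -0.357, 0.0122]
tool_rot: [0.425, 0.905, -0.0, -0.001]
force: [-0.1, 0.3, 0.5]
finger_gap: 0.997
```

```bash
python3 - <<'E'
from h import *
st()
s=snap("side");crop(s,"g8.png",300,90,460,200,5)
E
```

```text
t 16.75 tcp [ 0.4031 -0.357   0.0122] yaw 39.73 z [-0.002  0.001 -1.   ] F [-0.1  0.3  0.5] gap 85.1 q [-0.93  0.76  1.79 -0.    0.59 -1.62]
```

View pics/g8.png

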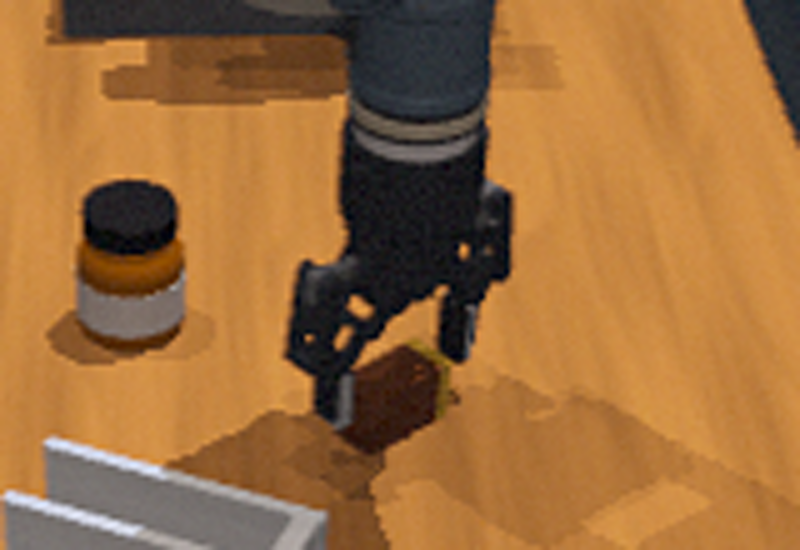

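Emit:
drive_tool:
  motion: [0,0,0,0,0,0,52,0,0,0,0,0,0,52,0,0,0,0,0,0,52,0,0,0,0,0,0,52]
  force: 40

```text
t: 17.3
tcp_pos: [0.4033, -0.3573, 0.0127]
tool_rot: [0.425, 0.905, -0.0, -0.001]
force: [0.6, 0.3, 6.3]
finger_gap: 0.694
```

```bash
python3 - <<'E'
from h import *
st()
E
```

```text
t 17.3 tcp [ 0.4033 -0.3573  0.0127] yaw 39.74 z [-0.002  0.    -1.   ] F [0.6 0.3 6.3] gap 59.3 q [-0.93  0.76  1.79 -0.    0.59 -1.62]
```

Emit:
drive_tool:
  motion: [0,0,-15,0,0,0,52,0,0,-50,0,0,0,52,0,0,-100,0,0,0,52,0,0,-140,0,0,0,52,0,0,-160,0,0,0,52,0,0,-165,0,0,0,52]

```text
t: 18.05
tcp_pos: [0.4039, -0.3577, 0.1796]
tool_rot: [0.425, 0.905, -0.001, 0.001]
force: [0.1, 0.0, -1.0]
finger_gap: 0.693
```

```bash
python3 - <<'E'
from h import *
st()
go(frame(*J,[0,0,170])[0],down(np.degrees(J[2])-180),"over jig")
s=snap("side");crop(s,"g9.png",280,50,460,220,4)
E
```

```text
t 18.05 tcp [ 0.4039 -0.3577  0.1796] yaw 39.74 z [ 0.    -0.002 -1.   ] F [ 0.1  0.  -1. ] gap 59.2 q [-0.93  0.48  1.7  -0.    0.96 -1.62]
over jig [27.4, 192.6, 9.3] [-0.01, 0.13, 63.72] |d| 195
```

View pics/g9.png

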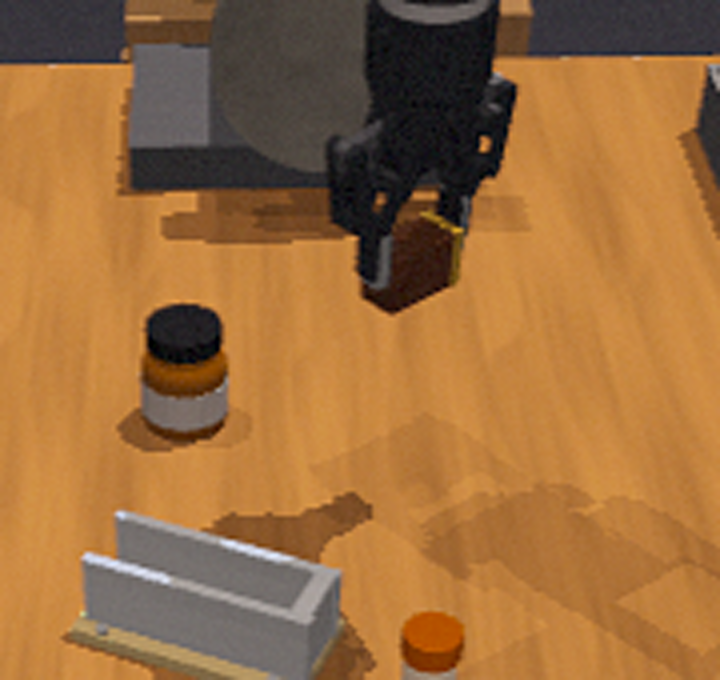

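Emit:
drive_tool:
  motion: [27.4,192.6,9,0,0,63.7,52,27.4,192.6,9,0,0,63.7,52,27.4,192.6,9,0,0,63.7,52,27.4,192.6,9,0,0,63.7,52,27.4,192.6,30,0,0,63.7,52,27.4,192.6,50,0,0,63.7,52,27.4,192.6,60,0,0,63.7,52,27.4,192.6,60,0,0,63.7,52]

```text
t: 19.1
tcp_pos: [0.5327, -0.2123, 0.1165]
tool_rot: [0.838, 0.545, -0.002, -0.002]
force: [-0.2, -0.1, -1.9]
finger_gap: 0.694
```

```bash
python3 - <<'E'
from h import *
st()
s=snap("side");crop(s,"h1.png",270,140,390,235,6)
t=snap("top");crop(t,"h2.png",360,180,470,310,5)
E
```

```text
t 19.1 tcp [ 0.5327 -0.2123  0.1165] yaw -23.93 z [-0.005  0.002 -1.   ] F [-0.2 -0.1 -1.9] gap 59.3 q [-0.57  0.62  1.66 -0.    0.87 -0.15]
```

View pics/h1.png

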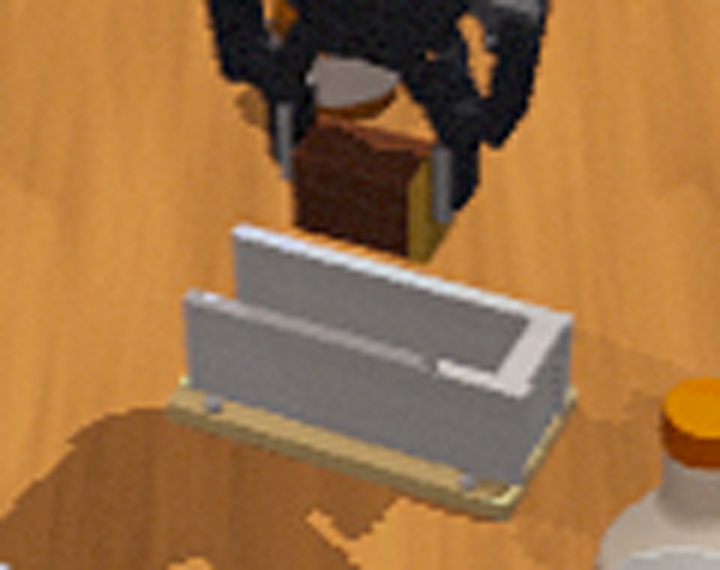

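View pics/h2.png

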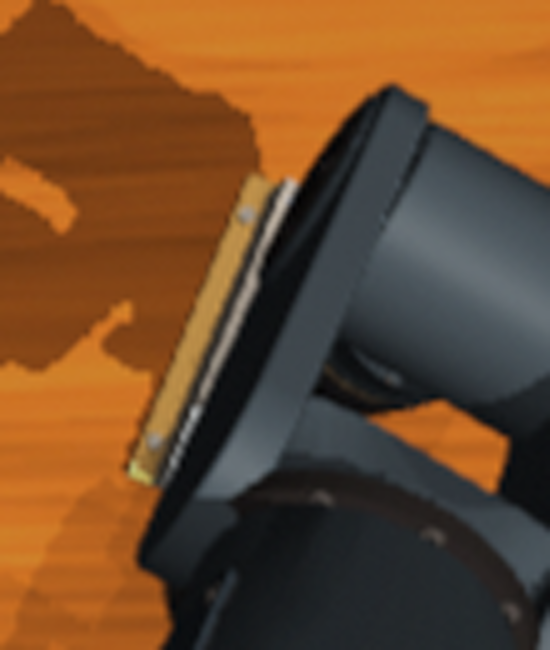

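```bash
python3 - <<'E'
from h import *
s=snap("side");zb=manip.sense()["tcp_pos"][2]-.0127
c,n=np.cos(J[2]),np.sin(J[2])
tc=manip.sense()["tcp_pos"]
def tj(P): d=np.array(P)[:2]-J[:2];return np.array([c*d[0]+n*d[1],-n*d[0]+c*d[1]])*1000
print("tcp in jig",tj(tc).round(1))
for nm,u,v,z in[("-30,-15,0",297,226,0),("30,-15,0",408,257,0),("30,15,0",445,225,0),("-30,-15,38",297,148,.038),("30,-15,38",410,175,.038)]:
    P=back(s,((u+.5)/6-.5+270-.43,(v+.5)/6-.5+140-.17),zb+z);print(nm,tj(P).round(1))
E
```

```text
tcp in jig [0.3 0. ]
-30,-15,0 [-25.5 -16.4]
30,-15,0 [ 23.9 -16.9]
30,15,0 [29.5  8. ]
-30,-15,38 [-25.2 -15. ]
30,-15,38 [ 23.  -13.5]
```

```bash
python3 - <<'E'
from h import *
s=snap("side");crop(s,"h3.png",305,150,355,190,14)
E
```

```text
(no output)
```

View pics/h3.png

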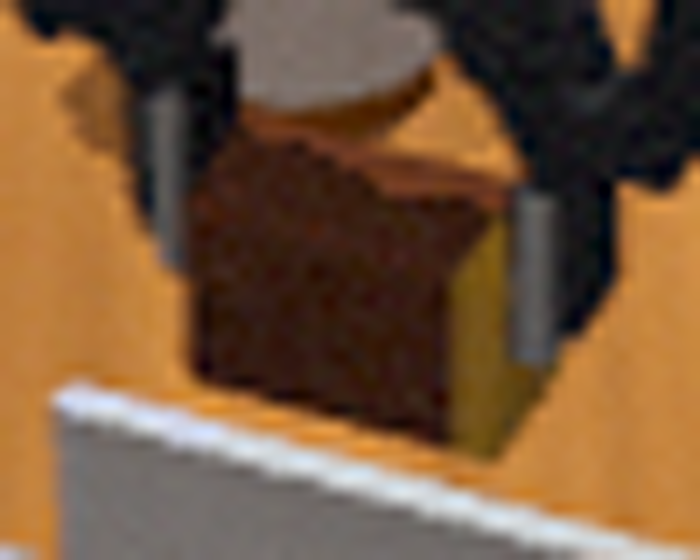

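```bash
python3 - <<'E'
from h import *
s=snap("side");tc=manip.sense()["tcp_pos"];zb=tc[2]-.0127
c,n=np.cos(J[2]),np.sin(J[2])
def tj(P): d=np.array(P)[:2]-J[:2];return np.array([c*d[0]+n*d[1],-n*d[0]+c*d[1]])*1000
print("tcp in jig",tj(tc).round(1),tc)
for nm,u,v,z in[("-30,-15,0",195,378,0),("30,-15,0",495,460,0)]:
    P=back(s,((u+.5)/14-.5+305-.43,(v+.5)/14-.5+150-.17),zb+z);print(nm,tj(P).round(1))
    
# pad near edges predicted: tool x offset +-11 at pad tips
R=Ro.from_quat(manip.sense()["tool_rot"])
for L in([-11,30,0],[11,30,0],[-11,-30,0],[11,-30,0],[-11,30,-19],[-11,-30,-19]):
    p=proj(s,tc+R.apply(np.array(L)/1000))[0];print(L,((p-[305,150]+.5)*14-.5).round())
E
```

```text
tcp in jig [0. 0.] [ 0.53447939 -0.21354535  0.11909399]
-30,-15,0 [-27.8 -15. ]
30,-15,0 [ 29.2 -15.2]
[-11, 30, 0] [239. 230.]
[11, 30, 0] [186. 301.]
[-11, -30, 0] [554. 313.]
[11, -30, 0] [504. 386.]
[-11, 30, -19] [237. 141.]
[-11, -30, -19] [556. 224.]
```

```bash
python3 - <<'E'
from h import *
a=down(np.degrees(J[2])-180)
st();go(frame(*J,[-15,0,80])[0],a,"pre");go(frame(*J,[-15,0,29])[0],a,"low")
E
```

```text
t 19.35 tcp [ 0.5345 -0.2135  0.1191] yaw -23.95 z [-0.    -0.002 -1.   ] F [-0.4 -0.9 -0.7] gap 59.4 q [-0.57  0.61  1.66 -0.    0.87 -0.15]
pre [0.1, 15.0, 39.1] [0.03, 0.09, 0.03] |d| 42
low [0.2, 14.9, 90.1] [0.03, 0.09, 0.03] |d| 91
```

Emit:
drive_tool:
  motion: [0,10,15,0,0,0,52,0,15,30,0,0,0,52,0,15,36,0,0,0,52,0,15,36,0,0,0,52]

```text
t: 19.85
tcp_pos: [0.5474, -0.2192, 0.0819]
tool_rot: [0.838, 0.545, -0.001, -0.001]
force: [-0.1, 0.4, -1.8]
finger_gap: 0.692
```

```bash
python3 - <<'E'
from h import *
a=down(np.degrees(J[2])-180)
s=snap("side");crop(s,"h4.png",280,150,380,220,8)
st();go(frame(*J,[-15,0,29])[0],a,"low")
E
```

```text
t 19.9 tcp [ 0.5478 -0.2194  0.0825] yaw -23.94 z [-0.001 -0.001 -1.   ] F [ 0.6 -0.2 -1.6] gap 59.3 q [-0.57  0.68  1.64 -0.    0.82 -0.15]
low [0.1, 0.5, 53.5] [-0.05, 0.08, 0.04] |d| 54
```

View pics/h4.png

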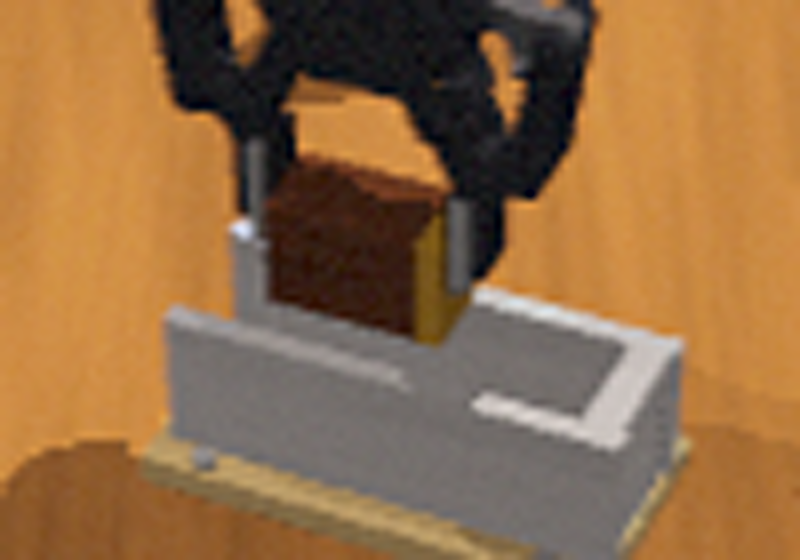

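Emit:
drive_tool:
  motion: [0.1,0.5,8,0,0,0,52,0.1,0.5,16,0,0,0,52,0.1,0.5,24,0,0,0,52,0.1,0.5,32,0,0,0,52]

```text
t: 20.4
tcp_pos: [0.5481, -0.2195, 0.0499]
tool_rot: [0.838, 0.545, -0.001, -0.0]
force: [0.4, 0.3, -1.3]
finger_gap: 0.695
```

```bash
python3 - <<'E'
from h import *
a=down(np.degrees(J[2])-180)
st();go(frame(*J,[-15,0,29])[0],a,"low")
E
```

```text
t 20.4 tcp [ 0.5481 -0.2195  0.0499] yaw -23.94 z [-0.001 -0.001 -1.   ] F [ 0.4  0.3 -1.3] gap 59.4 q [-0.57  0.74  1.65 -0.    0.76 -0.15]
low [-0.0, 0.1, 20.9] [-0.06, 0.07, 0.04] |d| 21
```

No contact with the walls; continuing down slowly.

Emit:
drive_tool:
  motion: [0,0,7,0,0,0,52,0,0,14,0,0,0,52,0,0,20,0,0,0,52,0,0,23,0,0,0,52,0,0,24,0,0,0,52,0,0,25,0,0,0,52]

```text
t: 21.15
tcp_pos: [0.5483, -0.2196, 0.025]
tool_rot: [0.838, 0.545, -0.001, 0.0]
force: [1.0, 0.1, -1.3]
finger_gap: 0.69
```

```bash
python3 - <<'E'
from h import *
st()
E
```

```text
t 21.15 tcp [ 0.5483 -0.2196  0.025 ] yaw -23.95 z [-0.001 -0.001 -1.   ] F [ 1.   0.1 -1.3] gap 58.9 q [-0.57  0.78  1.66 -0.    0.71 -0.15]
```

Emit:
drive_tool:
  motion: [0,0,0.7,0,0,0,52,0,0,1.4,0,0,0,52,0,0,2,0,0,0,52]

```text
t: 21.52
tcp_pos: [0.5483, -0.2197, 0.0231]
tool_rot: [0.838, 0.545, -0.001, 0.0]
force: [1.2, -0.2, -1.1]
finger_gap: 0.691
```

```bash
python3 - <<'E'
from h import *
st()
E
```

```text
t 21.52 tcp [ 0.5483 -0.2197  0.0231] yaw -23.95 z [-0.001 -0.001 -1.   ] F [ 1.2 -0.2 -1.1] gap 59.0 q [-0.57  0.78  1.66 -0.    0.7  -0.15]
```

Emit:
drive_tool:
  motion: [0,0,0.5,0,0,0,52,0,0,1,0,0,0,52]

```text
t: 21.78
tcp_pos: [0.5483, -0.2197, 0.0227]
tool_rot: [0.838, 0.545, -0.001, 0.0]
force: [-2.0, 0.6, 6.2]
finger_gap: 0.691
```

```bash
python3 - <<'E'
from h import *
st()
E
```

```text
t 21.77 tcp [ 0.5483 -0.2197  0.0227] yaw -23.94 z [-0.001 -0.001 -1.   ] F [-2.   0.6  6.2] gap 59.0 q [-0.57  0.78  1.66 -0.    0.7  -0.15]
```

Emit:
drive_tool:
  motion: [0,0,0,0,0,0,80,0,0,0,0,0,0,80,0,0,0,0,0,0,80,0,0,-30,0,0,0,80,0,0,-70,0,0,0,80,0,0,-100,0,0,0,40,0,30,-100,0,0,0,0,0,55,-100,0,0,0,0]

```text
t: 22.78
tcp_pos: [0.5997, -0.2424, 0.1236]
tool_rot: [0.838, 0.545, -0.0, 0.001]
force: [-0.1, -0.3, -0.2]
finger_gap: 0.299
```

```bash
python3 - <<'E'
from h import *
a=down(np.degrees(J[2])-180)
s=snap("side");crop(s,"h5.png",280,120,380,220,8)
st();go(frame(*J,[-74,0,80])[0],a,"pre");go(frame(*J,[-74,0,22])[0],a,"low")
E
```

```text
t 22.82 tcp [ 0.6032 -0.2444  0.1236] yaw -23.96 z [ 0.006 -0.005 -1.   ] F [ 4.5 -1.3 -0.1] gap 18.2 q [-0.56  0.69  1.46 -0.    0.99 -0.14]
pre [0.4, -1.6, 43.6] [0.41, 0.13, 0.03] |d| 44
low [0.6, -2.1, 101.6] [0.41, 0.13, 0.03] |d| 102
```

View pics/h5.png

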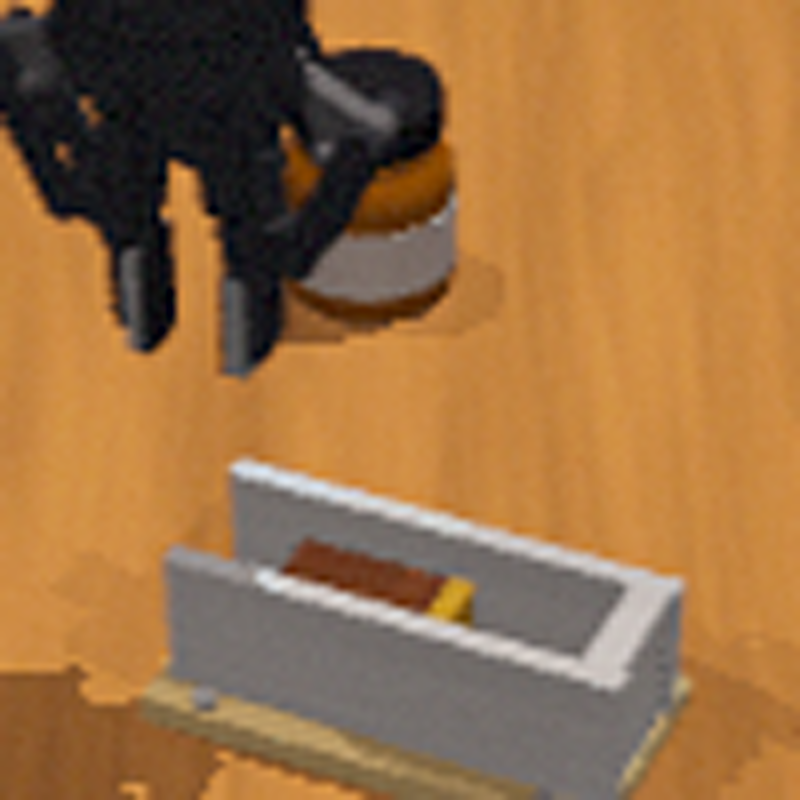

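Emit:
drive_tool:
  motion: [0.5,-2,20,0,0,0,0,0.5,-2,43,0,0,0,0,0.5,-2,60,0,0,0,0,0.5,-2,80,0,0,0,0,0.5,-2,95,0,0,0,0,0.5,-2,101,0,0,0,0,0.5,-2,101,0,0,0,0]

```text
t: 23.7
tcp_pos: [0.602, -0.2436, 0.0222]
tool_rot: [0.838, 0.545, 0.001, 0.003]
force: [0.3, 0.1, -0.1]
finger_gap: -0.003
```

```bash
python3 - <<'E'
from h import *
a=down(np.degrees(J[2])-180)
s=snap("side");crop(s,"h6.png",280,120,380,220,8)
st();go(frame(*J,[-10,0,22])[0],a,"push")
E
```

```text
t 23.75 tcp [ 0.6024 -0.2438  0.0228] yaw -23.95 z [ 0.006 -0.005 -1.   ] F [-0.   0.1 -0.1] gap 0.2 q [-0.56  0.83  1.5  -0.    0.8  -0.14]
push [0.1, -64.3, 0.3] [0.44, 0.13, 0.03] |d| 64
```

View pics/h6.png

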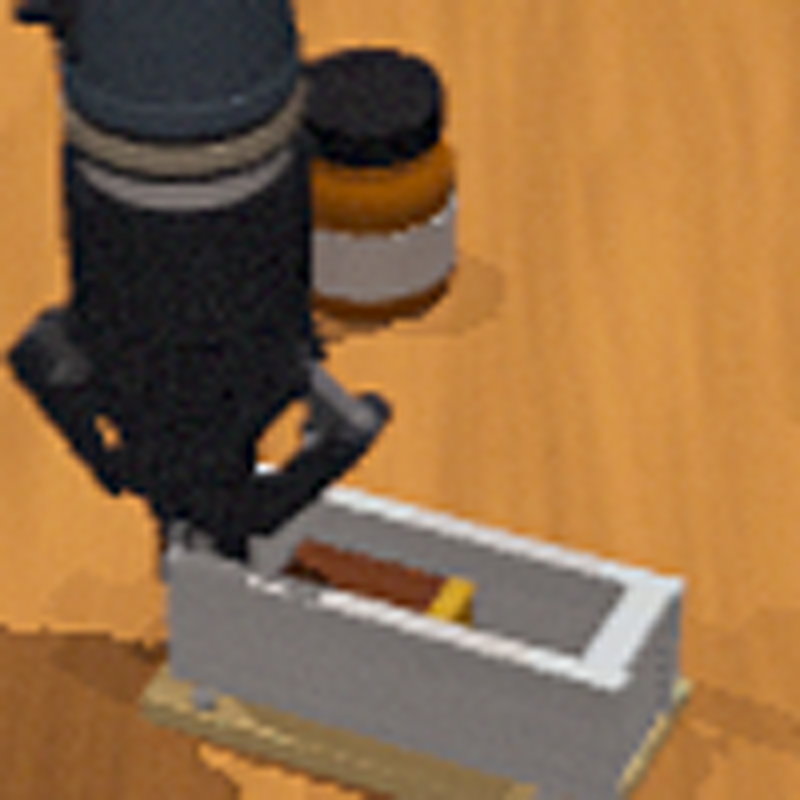

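Emit:
drive_tool:
  motion: [0.1,-7,0,0,0,0,0,0.1,-14,0,0,0,0,0,0.1,-21,0,0,0,0,0,0.1,-28,0,0,0,0,0,0.1,-35,0,0,0,0,0,0.1,-42,0,0,0,0,0,0.1,-49,0,0,0,0,0,0.1,-54,0,0,0,0,0]

```text
t: 24.75
tcp_pos: [0.5526, -0.2215, 0.0223]
tool_rot: [0.838, 0.545, 0.001, 0.004]
force: [2.5, -0.3, 1.2]
finger_gap: -0.002
```

```bash
python3 - <<'E'
from h import *
a=down(np.degrees(J[2])-180)
s=snap("side");crop(s,"h7.png",280,120,380,220,8)
st();go(frame(*J,[-10,0,22])[0],a,"push")
E
```

```text
t 24.8 tcp [ 0.5518 -0.221   0.0222] yaw -23.95 z [ 0.004 -0.004 -1.   ] F [-0.2 -0.7  1.4] gap 0.1 q [-0.57  0.78  1.65 -0.    0.7  -0.15]
push [-0.1, -8.8, 0.2] [0.33, 0.12, 0.03] |d| 9
```

View pics/h7.png

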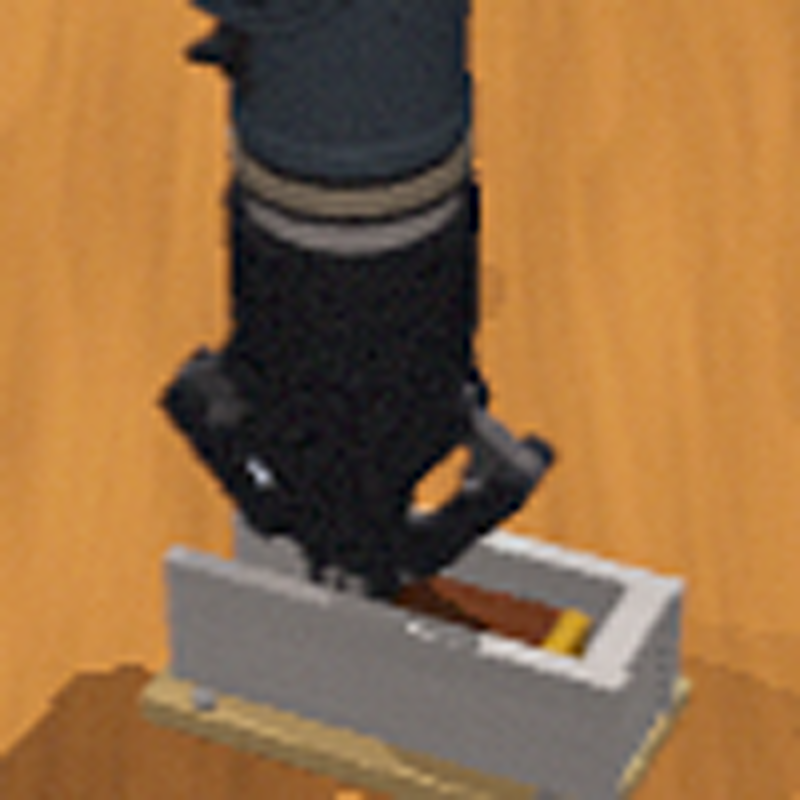

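Emit:
drive_tool:
  motion: [0,-2,0,0,0,0,0,0,-4,0,0,0,0,0,0,-6,0,0,0,0,0,0,-7.5,0,0,0,0,0]

```text
t: 25.3
tcp_pos: [0.5449, -0.218, 0.0221]
tool_rot: [0.838, 0.545, 0.001, 0.003]
force: [0.8, 0.8, 0.8]
finger_gap: 0.001
```

```bash
python3 - <<'E'
from h import *
st()
E
```

```text
t 25.3 tcp [ 0.5449 -0.218   0.0221] yaw -23.95 z [ 0.005 -0.004 -1.   ] F [0.8 0.8 0.8] gap 0.1 q [-0.57  0.78  1.67 -0.    0.69 -0.15]
```

Emit:
drive_tool:
  motion: [0,-1,0,0,0,0,0,0,-2,0,0,0,0,0,0,-3,0,0,0,0,0,0,-3,0,0,0,0,0]

```text
t: 25.8
tcp_pos: [0.5426, -0.2172, 0.0222]
tool_rot: [0.838, 0.545, 0.001, 0.004]
force: [2.7, -2.1, 0.4]
finger_gap: -0.003
```

```bash
python3 - <<'E'
from h import *
st()
E
```

```text
t 25.8 tcp [ 0.5426 -0.2172  0.0222] yaw -23.95 z [ 0.006 -0.005 -1.   ] F [ 2.7 -2.1  0.4] gap -0.3 q [-0.57  0.78  1.68 -0.    0.68 -0.15]
```

Emit:
drive_tool:
  motion: [0,-1,0,0,0,0,0,0,-2,0,0,0,0,0,0,-2,0,0,0,0,0]

```text
t: 26.18
tcp_pos: [0.5425, -0.2174, 0.0226]
tool_rot: [0.839, 0.545, 0.002, 0.006]
force: [4.9, -2.0, -0.6]
finger_gap: -0.001
```

```bash
python3 - <<'E'
from h import *
st()
s=snap("side");crop(s,"h8.png",300,170,380,220,10)
E
```

```text
t 26.18 tcp [ 0.5425 -0.2174  0.0226] yaw -23.97 z [ 0.009 -0.007 -1.   ] F [ 4.9 -2.  -0.6] gap -0.1 q [-0.57  0.77  1.68 -0.    0.67 -0.15]
```

View pics/h8.png

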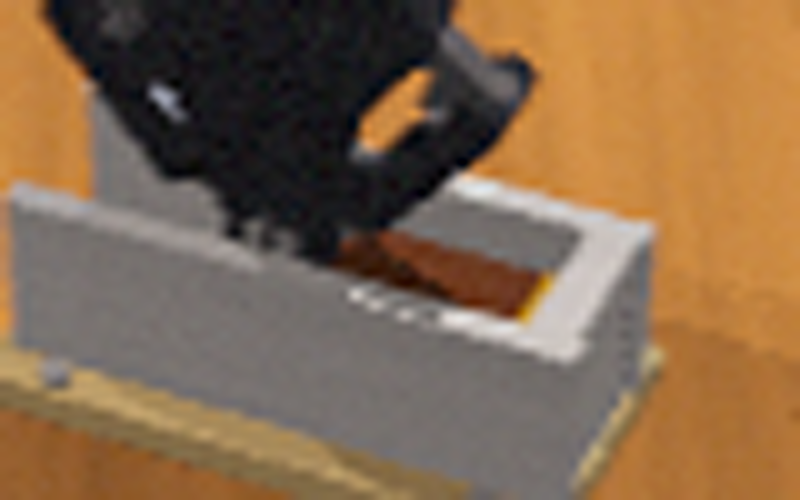

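Emit:
drive_tool:
  motion: [0,-2,0,0,0,0,0,0,-3,0,0,0,0,0,0,-3,0,0,0,0,0]

```text
t: 26.6
tcp_pos: [0.5424, -0.2176, 0.0232]
tool_rot: [0.839, 0.545, 0.004, 0.008]
force: [6.5, -2.5, 0.5]
finger_gap: 0.002
```

```bash
python3 - <<'E'
from h import *
st()
E
```

```text
t 26.6 tcp [ 0.5424 -0.2176  0.0232] yaw -24.0 z [ 0.015 -0.01  -1.   ] F [ 6.5 -2.5  0.5] gap 0.1 q [-0.57  0.77  1.69 -0.    0.66 -0.15]
```

Stopped against the jig's stop. Retreat back, then up and away to the open side.

Emit:
drive_tool:
  motion: [0,3,0,0.5,0,0,0,0,10,0,1,0,0,0,15,0,1,0,0,0,15,-40,1,0,0,0,15,-90,1,0,0,0,15,-150,1,0,0,0,60,-190,1,0,0,0,110,-210,1,0,0]

```text
out of range
```

```bash
python3 - <<'E'
from h import *
st();go([.35,-.45,.25],down(-24),"park")
E
```

```text
t 26.6 tcp [ 0.5424 -0.2176  0.0232] yaw -24.0 z [ 0.015 -0.01  -1.   ] F [ 6.5 -2.5  0.5] gap 0.1 q [-0.57  0.77  1.69 -0.    0.66 -0.15]
park [-291.3, -77.2, -227.3] [1.04, 0.19, -0.01] |d| 377
```

Emit:
drive_tool:
  motion: [0,3,0,0.5,0,0,0,0,10,0,1,0,0,0,0,15,0,1,0,0,0,0,15,-40,1,0,0,0,0,15,-90,1,0,0,0,0,15,-150,1,0,0,0,0,40,-200,1,0,0,0,0,80,-220,1,0,0,0]

```text
t: 27.6
tcp_pos: [0.613, -0.2481, 0.249]
tool_rot: [0.839, 0.545, -0.0, 0.003]
force: [0.4, -0.6, 0.2]
finger_gap: 0.001
```

```bash
python3 - <<'E'
from h import *
st();go([.36,-.46,.25],down(-24),"park")
s=snap("side");cv2.imwrite("pics/i0.png",s["color"][:,:,::-1]);crop(s,"i1.png",285,160,385,230,8)
E
```

```text
t 27.6 tcp [ 0.613  -0.2481  0.249 ] yaw -23.99 z [ 0.003 -0.005 -1.   ] F [ 0.4 -0.6  0.2] gap 0.1 q [-0.55  0.56  1.32 -0.    1.26 -0.13]
park [-296.5, -144.9, -0.5] [0.27, 0.22, 0.0] |d| 330
```

View pics/i1.png

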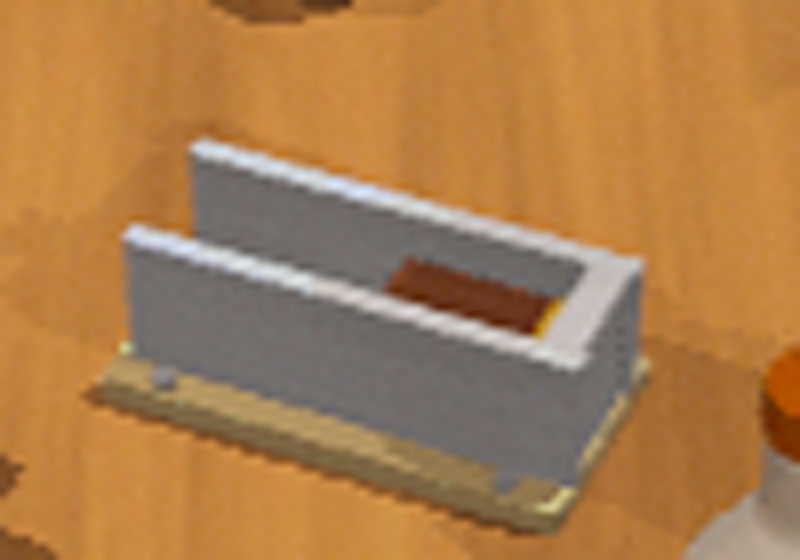

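Emit:
drive_tool:
  motion: [-296,-145,0,0,0,0,0,-296,-145,0,0,0,0,0,-296,-145,0,0,0,0,0,-296,-145,0,0,0,0,0,-296,-145,0,0,0,0,0,-296,-145,0,0,0,0,0,-296,-145,0,0,0,0,0,-296,-145,0,0,0,0,0]

```text
t: 28.65
tcp_pos: [0.3675, -0.4617, 0.2497]
tool_rot: [0.838, 0.545, 0.003, 0.008]
force: [0.7, -0.1, -0.8]
finger_gap: 0.004
```

```bash
python3 - <<'E'
from h import *
st()
t=snap("top");cv2.imwrite("pics/i2.png",t["color"][:,:,::-1]);crop(t,"i3.png",370,200,460,300,6)
s=snap("side");cv2.imwrite("pics/i4.png",s["color"][:,:,::-1])
E
```

```text
t 28.65 tcp [ 0.3675 -0.4617  0.2497] yaw -23.93 z [ 0.013 -0.01  -1.   ] F [ 0.7 -0.1 -0.8] gap 0.3 q [-1.09  0.45  1.51  0.01  1.16 -0.68]
```

View pics/i3.png

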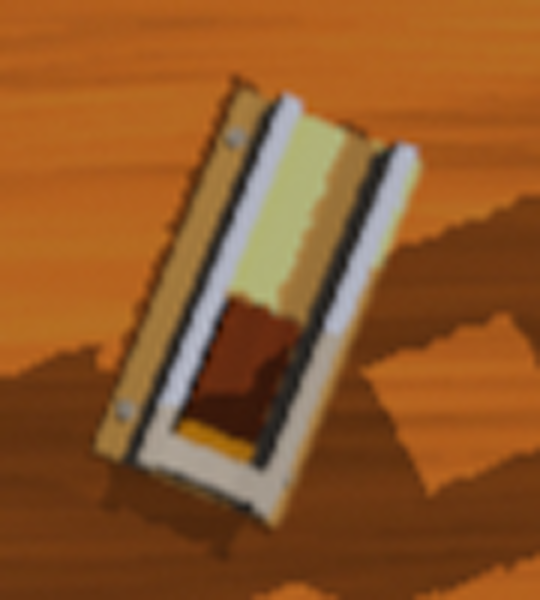

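View pics/i2.png

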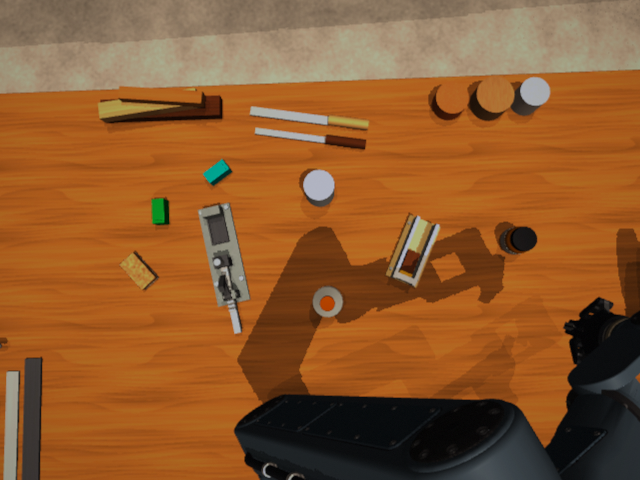

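View pics/i4.png

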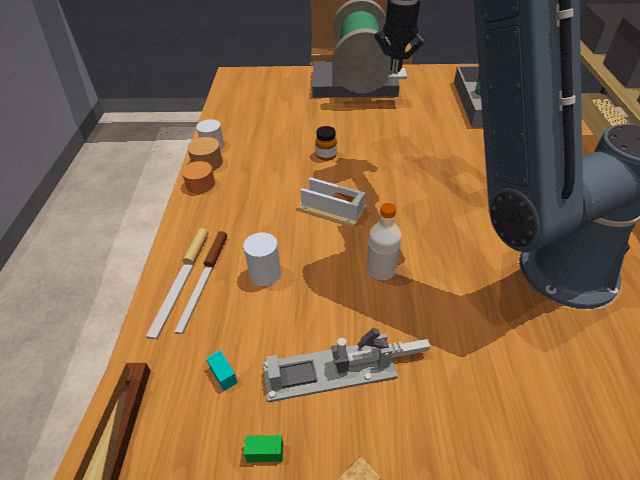

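Emit:
drive_tool:
  motion: [0,0,0,0,0,0,0,0,0,0,0,0,0,0]

```text
t: 29.0
tcp_pos: [0.3685, -0.4609, 0.2499]
tool_rot: [0.838, 0.546, 0.003, 0.008]
force: [0.1, 0.1, -0.7]
finger_gap: -0.001
```

```bash
python3 - <<'E'
from h import *
st();print(manip.sign_off())
E
```

```text
t 29.0 tcp [ 0.3685 -0.4609  0.2499] yaw -23.79 z [ 0.013 -0.01  -1.   ] F [ 0.1  0.1 -0.7] gap -0.1 q [-1.09  0.45  1.51  0.01  1.16 -0.68]
the job is handed in; nothing more can be done
None
```

The block is in the sanding jig, lying on the channel floor with its brass end against the stop. I handed the job in at 29.0 s of the 72 s allowed.

- **Clamp:** I lifted the pawl to about 0.7 rad and pulled the bar back until it stopped at about 45 mm. I then took the block out across its width and left the clamp open.
- **Regrip and placing:** I set the block down on free bench and took it again by its two ends. I lowered it to the jig floor, where it touched with about 6 N, and released it there. Then I pushed it along the channel with shut fingers.
- **Last checks:** While pushing, the fingers stopped where a block against the stop should halt them, about 1 mm beyond my estimate, and the force rose to about 7 N. The final pictures show the brass at the stop, the pawl up and the bar back. The bottle, jar, tin, sanding block and both look-alikes are where they stood, and the arm was parked clear.
- **What failed or disagreed:**
  - One move call was refused because I miscounted its numbers, and nothing moved.
  - The picture fit of the block on the bench gave its angle about 4° off what the grip implied. I used the grip's value, and the regrip held squarely.
  - The foot of the stop is hidden from both cameras, so the brass contact rests on force and position, not on a direct view.

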